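# Rack the doming punches by size

## Task

Put the four wooden doming punches back in the sloped tray in order of size, one to a bay: the largest in the bay next to the steel doming block, then each smaller one in turn, the smallest at the far end. Each must stand dome up, flat on the slope in the middle of its bay, and be slid fully down until it rests against the stop lip at the low edge. Leave the clay pot and the glass jar standing where they are.

Things in the scene. Friction and masses are not known exactly. Their poses are not given: they have to be found in the camera images.
- punch_small: The smallest of four turned light-wood doming punches: a plain upright cylinder 22 mm in diameter with a low domed top and two thin dark lines near its foot, 50 mm tall over all (its straight side ends 45 mm above the underside), 18 g give or take a third. Stands loose on the bench, dome up. Origin: centre of its flat underside; z up its axis; its yaw means nothing.
- punch_medium: The second smallest of four turned light-wood doming punches: a plain upright cylinder 33 mm in diameter with a low domed top and two thin dark lines near its foot, 56 mm tall over all (its straight side ends 48 mm above the underside), 45 g give or take a third. Stands loose on the bench, dome up. Origin: centre of its flat underside; z up its axis; its yaw means nothing.
- punch_large: The second largest of four turned light-wood doming punches: a plain upright cylinder 45 mm in diameter with a low domed top and two thin dark lines near its foot, 62 mm tall over all (its straight side ends 51 mm above the underside), 92 g give or take a third. Stands loose on the bench, dome up. Origin: centre of its flat underside; z up its axis; its yaw means nothing.
- punch_largest: The largest of four turned light-wood doming punches: a plain upright cylinder 58 mm in diameter with a low domed top and two thin dark lines near its foot, 68 mm tall over all (its straight side ends 54 mm above the underside), 170 g give or take a third. Stands loose on the bench, dome up. Origin: centre of its flat underside; z up its axis; its yaw means nothing.
- tray: Brown tray fixed to the bench, 328 mm (y) x 115. Origin under its middle, at bench height. Four bays, centre lines y=-120,-40,40,120 mm, 76 wide between strips 5 high; end cheeks 13 high. Floor falls 0.2 rad towards +x (away from robot) to a stop lip square to it, 10 high; lip foot x=50, z=16 mm; open high edge x=-54, z=37. Punches lean with the floor and do not slide down it unless pushed or led.
- doming_block: Steel doming block, a 56 mm grey cube with round dark hollows in its faces, fixed to the bench just beyond one end of the tray (either the tray's +y or its -y end, centre about 235 mm from the tray's middle; a round dark bowl of pitch is at the other end). Origin: centre of its underside.
- clay_pot: Small open terracotta pot, 46 mm across its rim and 46 mm tall, standing loose among the punches; to be left alone. Origin: centre of its underside, z up.
- glass_jar: Small closed amber glass jar with a dark lid, 42 mm across and 58 mm tall, standing loose among the punches; to be left alone. Origin: centre of its underside, z up.
There are look-alikes about, which are no part of the job. What is shaped like the punch_medium but purple or red is not meant.

How it is judged (in metres and radians):
At the end, for the whole second after the job is handed in: Punches in falling size from the doming block, one per bay, dome up, lean within 0.08 rad of the slope, within 15 mm of the bay's centre line and 8 mm of touching the lip, released, at rest; pot and jar upright, within 40 mm of where they began (((y of doming_block in the frame of tray above 0 m and (x of punch_small in the frame of tray between 0.0312 and 0.0442 m and y of punch_small in the frame of tray between -0.135 and -0.105 m and z of punch_small in the frame of tray between 0.0122 and 0.0252 m and angle between punch_small's own z axis and vertical between 0.12 and 0.28 rad) and (x of punch_medium in the frame of tray between 0.0258 and 0.0388 m and y of punch_medium in the frame of tray between -0.055 and -0.025 m and z of punch_medium in the frame of tray between 0.0133 and 0.0263 m and angle between punch_medium's own z axis and vertical between 0.12 and 0.28 rad) and (x of punch_large in the frame of tray between 0.0199 and 0.0329 m and y of punch_large in the frame of tray between 0.025 and 0.055 m and z of punch_large in the frame of tray between 0.0145 and 0.0275 m and angle between punch_large's own z axis and vertical between 0.12 and 0.28 rad) and (x of punch_largest in the frame of tray between 0.0136 and 0.0266 m and y of punch_largest in the frame of tray between 0.105 and 0.135 m and z of punch_largest in the frame of tray between 0.0158 and 0.0288 m and angle between punch_largest's own z axis and vertical between 0.12 and 0.28 rad)) or (y of doming_block in the frame of tray below 0 m and (x of punch_small in the frame of tray between 0.0312 and 0.0442 m and y of punch_small in the frame of tray between 0.105 and 0.135 m and z of punch_small in the frame of tray between 0.0122 and 0.0252 m and angle between punch_small's own z axis and vertical between 0.12 and 0.28 rad) and (x of punch_medium in the frame of tray between 0.0258 and 0.0388 m and y of punch_medium in the frame of tray between 0.025 and 0.055 m and z of punch_medium in the frame of tray between 0.0133 and 0.0263 m and angle between punch_medium's own z axis and vertical between 0.12 and 0.28 rad) and (x of punch_large in the frame of tray between 0.0199 and 0.0329 m and y of punch_large in the frame of tray between -0.055 and -0.025 m and z of punch_large in the frame of tray between 0.0145 and 0.0275 m and angle between punch_large's own z axis and vertical between 0.12 and 0.28 rad) and (x of punch_largest in the frame of tray between 0.0136 and 0.0266 m and y of punch_largest in the frame of tray between -0.135 and -0.105 m and z of punch_largest in the frame of tray between 0.0158 and 0.0288 m and angle between punch_largest's own z axis and vertical between 0.12 and 0.28 rad))) and linear speed of each of punch_small, punch_medium, punch_large, punch_largest below 0.02 m/s and contact force between each of punch_small, punch_medium, punch_large, punch_largest and the fingers below 0.1 N and distance of each of clay_pot, glass_jar from where it was at the start of the episode below 0.04 m and angle between each of clay_pot, glass_jar's own z axis and vertical below 0.4 rad).
It fails at once if the clay pot is shoved more than 40 mm or knocked over (not (distance of clay_pot from where it was at the start of the episode below 0.04 m and angle between clay_pot's own z axis and vertical below 0.4 rad)).
It fails at once if the glass jar is shoved more than 40 mm or knocked over (not (distance of glass_jar from where it was at the start of the episode below 0.04 m and angle between glass_jar's own z axis and vertical below 0.4 rad)).
It also fails if it takes over 102 s, if anything falls off the work surface, if the arm or the gripper's body presses on something with over 40 N, if the wrist force passes 120 N, or if a joint passes its speed limit or range.

## Robot

A 6-joint arm with a two-finger parallel gripper is mounted at the origin on the work surface. World frame = base frame: x ahead of the robot, y to its left, z up, the work surface at z = 0. Lengths are in m, angles in degrees, forces in N, time in s.
With the tool pointing down it reaches from about 0.3 to 0.75 m from the base axis. Payload 8.5 kg.
Tool frame: the origin (TCP) lies on the centre line of the jaws, within the pads' length; the fingertips stand 14 mm ahead of it and the grasp point (between the pads) lies 5 mm behind it; z points along the fingers, y is the direction in which the jaws open and shut (so a half turn about z gives the same grasp; the last joint's range is limited). The gripper opens to 85 mm and grips with 20 to 120 N. Pads are 22 mm wide; open, the fingers measure 114 mm over their backs; the gripper's body (76 mm by 85 mm) begins 54 mm behind the grasp point. The pads swing forward as they close: fully open they stand 13 mm farther back than shut.
Start: joints at [-76.908, 21.807, 74.336, -0, 83.858, -12.336], TCP at [0.236, -0.497, 0.245] pointing down, gripper open.
Joint ranges: [-178.18, 178.18], [-50.72, 133.34], [12.68, 142.11], [-81.47, 261.47], [9.98, 163.14], [-165.26, 165.26]. Speed limits (degrees/s): [136.94, 136.94, 180, 180, 180, 180].

## Interface

Orientations are given as a 3x3 rotation matrix whose columns are the frame's x, y, z axes.
In Python, from rig import env, optics, order, finder gives the robot as it stands.
- The arm moves only by the tool play_rows, never from a script. Its argument "commands" is a list of rows, each an object of numbers: "grip": the closure, from -1 (fully open) to 1 (shut); "x", "y", "z": the shift along the tool's x, y, z in m; "rx", "ry", "rz": the turn, a rotation vector about the tool's x, y, z in rad. A call has 1 to 12 rows; each row shifts and turns the commanded pose from where the row before left it, along the tool's axes as they then stand; what a row does not reach is not made up. A row lasts 1/8 s, in which the tool goes at most 62.5 mm and 10.7 degrees, less where a joint would pass 70% of its speed; a pose out of reach is approached as far as the arm can. A call is refused whole if a number of a shift passes 0.0625 or a number of a turn 0.188, either way. A call with a gripper value outside its range is refused whole. The fingers move at their own pace and stop on an object; "squeeze" is the grip in N (left out, the last holds). Time passes only in rows, so rows that do not move let the fingers close. It gives the time, the measured TCP pose, the force and the opening at its end, in the units of the state.
- env.observe(): the state, without advancing time (a new reading comes with each control period).
- optics.get_image(name): name is "scene" or "top" or "wrist"; returns a dict with "color" (480x640x3 uint8, blue, green, red), "range_z" (480x640 float32, m along the optical axis (not along the pixel's ray), 0 where there is no reading), "fov_y" (degrees; the focal length in pixels is half the picture's height over the tangent of half this angle, whatever the lens; pixels are square), "cx", "cy" (the principal point, pixels), "dist_coeffs" ([k1, k2, p1, p2, k3] as OpenCV has them; the pictures are not rectified), "cam_to_world" (4x4, takes a point from camera to world coordinates). Camera axes: x right, y down, z forward; pixel columns grow to the right and rows downward; lengths in m; the calibration is good to about 2 mm. A picture is of the moment at which its call begins.
- order.close_job(): hands the job in, once; it reports no verdict.
Trained networks look in the newest picture that a camera, given by its name, has taken for a name from the list of things; names that differ only in an ending like _2 or _b are one class to them, and where a whole thing is asked for, a point or a joint stands for the part that bears it (a point fixed in the world has none). Each returns a list of dicts, best first, with "conf" (0 to 1); they miss things now and then, are a little off and sometimes report something else, mostly with a low value. They report only what shows in the picture. A call takes as long as a camera call. They do not tell look-alikes from the thing itself.
- finder.boxes_of(camera, thing): "point" ([x, y, z] in m, in world coordinates, good to about 4 mm: the middle of the surface that is visible of it).
The state is a dict: "time_s": time; "q": joint angles; "qvel": joint speeds; "joint_efforts": joint torques, N m; "position": TCP position; "tool_rot": TCP orientation; "ft_force": force on the tool from outside, world axes, zero at the start; "wrist_torque": the same for the moment, N m; "grip_width": finger opening in m.
Only numpy, scipy, OpenCV 4.12 (cv2) and the standard library are available. Lean on these libraries where they do the work, as an engineer would, in place of code of your own. Each camera call takes 0.05 s, during which the arm holds its last target.

## Working session

There is one attempt and no reset: what is moved stays moved. The work goes in short steps, Python scripts to look and compute and a tool call to move; the robot and the scene stay as the last step left them, time stands still between calls to the robot, and variables do not carry over. Pictures are saved under pics/ and viewed, and the job is handed in when it is done.

Besides the shell and the picture viewer there is one more tool, called after "Emit:" by a JSON object that holds its "api" and its "payload". play_rows: Moves the arm, as the interface text tells. Its arguments: {"type":"object","properties":{"commands":{"type":"array"},"squeeze":{"type":"number"}},"required":["commands"]}

```bash
ls; mkdir -p pics; cat > h.py <<'E'
import numpy as np, cv2
from rig import env, optics, order, finder
def shot(cam,name=None):
    im=optics.get_image(cam)
    if name: cv2.imwrite('pics/'+name,im['color'])
    return im
def cloud(im):
    h,w=im['range_z'].shape
    f=h/2/np.tan(np.radians(im['fov_y'])/2)
    K=np.array([[f,0,im['cx']],[0,f,im['cy']],[0,0,1]])
    u,v=np.meshgrid(np.arange(w),np.arange(h))
    p=cv2.undistortPoints(np.stack([u,v],-1).reshape(-1,1,2).astype(np.float64),K,np.array(im['dist_coeffs'],float)).reshape(h,w,2)
    z=im['range_z'].astype(float)
    P=np.stack([p[...,0]*z,p[...,1]*z,z],-1)
    T=np.array(im['cam_to_world'])
    W=P@T[:3,:3].T+T[:3,3]
    W[z<=0]=np.nan
    return W
E
python3 - <<'E'
from h import *
for c in ['scene','top']:
    im=shot(c,c+'1.png'); np.save('pics/%s1.npy'%c,cloud(im)); print(c,np.round(im['cam_to_world'],3).tolist(),im['fov_y'])
s=env.observe(); print({k:np.round(v,3).tolist() for k,v in s.items()})
E
```

```text
pics
scene [[-0.862, 0.308, -0.403, 0.856], [0.507, 0.552, -0.662, 0.585], [0.019, -0.775, -0.632, 0.606], [0.0, 0.0, 0.0, 1.0]] 45.8698810636535
top [[-0.024, -0.998, 0.066, 0.432], [-1.0, 0.024, -0.009, 0.012], [0.007, -0.066, -0.998, 1.079], [0.0, 0.0, 0.0, 1.0]] 45.50704667325622
{'time_s': 0.1, 'q': [-76.908, 21.839, 74.38, -0.0, 83.86, -12.336], 'qvel': [0.04, -0.011, -0.13, 0.045, 0.072, -0.023], 'joint_efforts': [0.004, -44.922, -23.166, -0.0, 0.004, 0.0], 'position': [0.236, -0.496, 0.245], 'tool_rot': [[0.903, 0.429, -0.0], [0.429, -0.903, 0.001], [0.0, -0.001, -1.0]], 'ft_force': [-0.839, -0.112, 0.46], 'wrist_torque': [-0.004, 0.011, -0.02], 'grip_width': 0.085}
```

View pics/scene1.png

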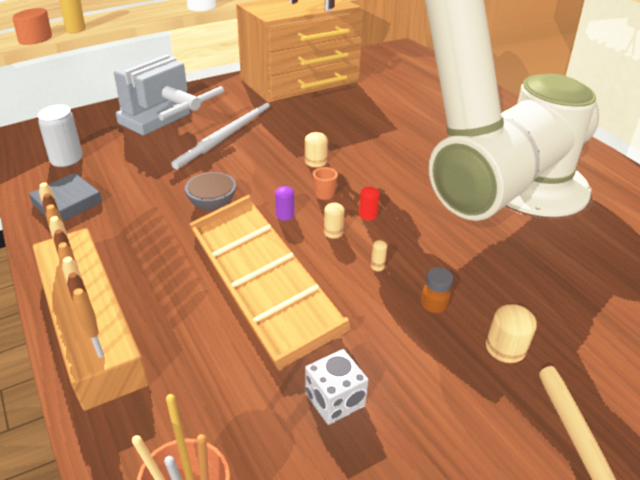

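View pics/top1.png

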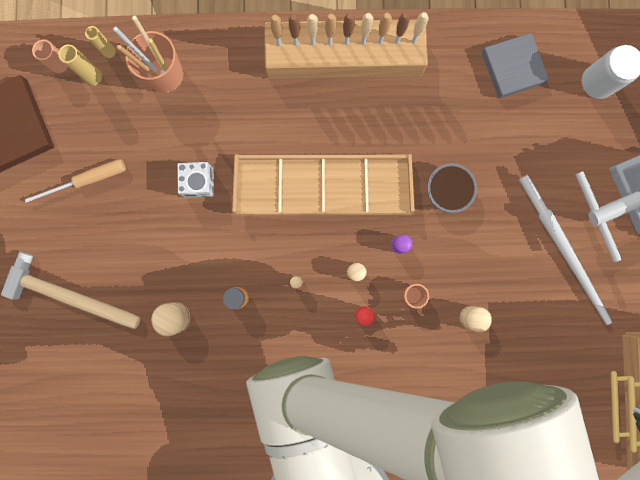

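```bash
python3 - <<'E'
from h import *
for t in ['punch_small','punch_medium','punch_large','punch_largest','tray','doming_block','clay_pot','glass_jar']:
    for c in ['top','scene']:
        print(t,c,[(round(d['conf'],2),np.round(d['point'],3).tolist()) for d in finder.boxes_of(c,t)])
E
```

```text
punch_small top [(0.74, [0.396, 0.158, 0.06]), (0.6, [0.425, 0.048, 0.046])]
punch_small scene [(0.84, [0.433, 0.056, 0.032])]
punch_medium top [(0.82, [0.436, -0.056, 0.052]), (0.58, [0.484, -0.135, 0.051]), (0.51, [0.356, -0.068, 0.054])]
punch_medium scene [(0.89, [0.499, -0.133, 0.039]), (0.85, [0.446, -0.05, 0.036]), (0.72, [0.368, -0.062, 0.034])]
punch_large top [(0.8, [0.348, -0.27, 0.055])]
punch_large scene [(0.69, [0.356, -0.263, 0.036])]
punch_largest top [(0.59, [0.367, 0.272, 0.066])]
punch_largest scene [(0.76, [0.383, 0.292, 0.05])]
tray top [(0.79, [0.608, -0.004, 0.024]), (0.71, [0.422, 0.049, 0.046]), (0.53, [0.39, -0.176, 0.022])]
tray scene [(0.66, [0.603, 0.028, 0.028])]
doming_block top [(0.58, [0.611, 0.23, 0.06]), (0.55, [0.606, -0.003, 0.024])]
doming_block scene [(0.74, [0.628, 0.247, 0.055])]
clay_pot top [(0.7, [0.39, -0.174, 0.022])]
clay_pot scene [(0.57, [0.401, -0.159, 0.032])]
glass_jar top [(0.83, [0.396, 0.157, 0.058]), (0.59, [0.423, 0.049, 0.045])]
glass_jar scene [(0.76, [0.405, 0.171, 0.038])]
```

Top view: block at (196,180) is at the tray's left (+y) end, pitch bowl at (452,188). Candidates for punch_medium are the light wood one (357,271), the purple one (402,244) and the red one (365,316). I choose the wood. Small is at (296,282), large (475,319), largest (171,319), jar (235,297), pot (416,296).

```bash
python3 - <<'E'
from h import *
from scipy.optimize import least_squares
img=cv2.imread('pics/top1.png')
cv2.imwrite('pics/crop1.png',cv2.resize(img[140:350,140:520],(760,420),interpolation=cv2.INTER_CUBIC))
C={c:np.load('pics/%s1.npy'%c).reshape(-1,3) for c in ['top','scene']}
G={'small':(.424,.05,.011,.045),'medium':(.436,-.055,.0165,.048),'large':(.35,-.268,.0225,.051),'largest':(.367,.275,.029,.054),'jar':(.396,.16,.021,.05),'pot':(.39,-.175,.023,.044),'purple':(.487,-.135,.0165,.048),'red':(.358,-.067,.0165,.048)}
for n,(x,y,r,h) in G.items():
  for c,W in C.items():
    m=(np.hypot(W[:,0]-x,W[:,1]-y)<r+.02)&(W[:,2]>.012)&(W[:,2]<.1)
    P=W[m]; 
    S=P[P[:,2]<h-.002]
    o=''
    if len(S)>15:
        q=least_squares(lambda p:np.hypot(S[:,0]-p[0],S[:,1]-p[1])-r,[x,y],loss='soft_l1',f_scale=.001).x; o=np.round(q,4)
    T=P[P[:,2]>h]
    print(n,c,'side',len(S),o,'top',len(T),np.round((T.min(0)+T.max(0))/2,4) if len(T) else '', np.round(np.percentile(P[:,2],99),3))
# tray
W=C['top']; m=(abs(W[:,0]-.61)<.08)&(abs(W[:,1])<.19)&(W[:,2]>.010)&(W[:,2]<.09)
P=W[m]; rect=cv2.minAreaRect(P[:,:2].astype(np.float32)*1000); print(rect)
for c,W in C.items():
    m=(abs(W[:,0]-.61)<.08)&(abs(W[:,1])<.19)&(W[:,2]>.012)&(W[:,2]<.09);P=W[m]
    print(c,np.round(np.percentile(P,[0,1,50,99,100],axis=0),3).tolist())
    m=(abs(W[:,0]-.61)<.06)&(abs(W[:,1])<.19)
    m&=(W[:,2]>.012);P=W[m]; A=np.c_[P[:,:2],np.ones(len(P))]
    q=least_squares(lambda p:A@p-P[:,2],[0,0,0],loss='cauchy',f_scale=.001).x; print('plane',q)
    B=W[(abs(W[:,0]-.615)<.06)&(abs(W[:,1]-.235)<.05)&(W[:,2]>.05)]; print('block',B.min(0),B.max(0))
E
```

```text
small top side 10  top 88 [0.4217 0.0516 0.0488] 0.051
small scene side 209 [0.4223 0.0509] top 106 [0.4228 0.053  0.0488] 0.052
medium top side 23 [ 0.4367 -0.0584] top 233 [ 0.437  -0.0584  0.0531] 0.057
medium scene side 314 [ 0.4382 -0.0596] top 201 [ 0.4397 -0.0569  0.0532] 0.057
large top side 125 [ 0.3444 -0.2771] top 443 [ 0.3454 -0.2752  0.0573] 0.063
large scene side 350 [ 0.3471 -0.2765] top 226 [ 0.3492 -0.2744  0.0574] 0.062
largest top side 171 [0.359  0.2821] top 780 [0.3604 0.2821 0.0623] 0.069
largest scene side 867 [0.3604 0.2822] top 1058 [0.3623 0.2834 0.0617] 0.068
jar top side 88 [0.3944 0.1656] top 342 [0.395  0.163  0.0566] 0.06
jar scene side 513 [0.3942 0.1622] top 460 [0.3963 0.1638 0.0556] 0.06
pot top side 155 [ 0.3917 -0.1597] top 83 [ 0.3902 -0.1653  0.0474] 0.049
pot scene side 404 [ 0.3914 -0.167 ] top 97 [ 0.3927 -0.1644  0.046 ] 0.047
purple top side 49 [ 0.4863 -0.1439] top 215 [ 0.4853 -0.1433  0.0526] 0.056
purple scene side 299 [ 0.4875 -0.1448] top 169 [ 0.4888 -0.142   0.053 ] 0.056
red top side 35 [ 0.3559 -0.0717] top 248 [ 0.3562 -0.0715  0.053 ] 0.057
red scene side 291 [ 0.357  -0.0727] top 168 [ 0.3586 -0.0701  0.0526] 0.056
((600.8128051757812, -2.077484130859375), (330.9921875, 114.36715698242188), 88.66506958007812)
top [[0.54, -0.168, 0.012], [0.543, -0.164, 0.013], [0.599, -0.002, 0.025], [0.657, 0.16, 0.042], [0.662, 0.164, 0.05]]
plane [-0.19839365  0.00525985  0.14350808]
block [0.58593694 0.2046754  0.05021054] [0.64302041 0.26258051 0.06078241]
scene [[0.544, -0.19, 0.012], [0.548, -0.163, 0.016], [0.603, 0.029, 0.027], [0.659, 0.163, 0.045], [0.662, 0.165, 0.052]]
plane [-0.20430035  0.00280012  0.1493767 ]
block [0.58673618 0.20632975 0.05001519] [0.64465878 0.26445613 0.06027292]
```

View pics/crop1.png

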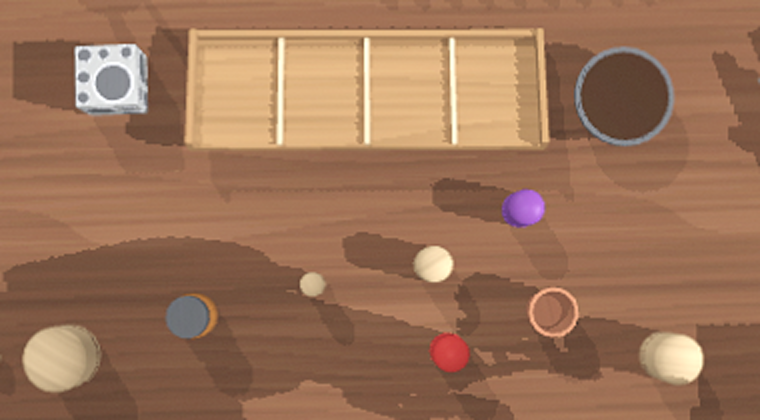

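The crop confirms the light-wood punch at (433,264) in the crop; purple (523,208) and red (450,352) are distinct. Next I refine the tray pose and write a planner helper.

```bash
cat >> h.py <<'E'
YAW=-0.023
def Rtool(tilt=0.,yaw=YAW):
    c,s=np.cos(yaw),np.sin(yaw); Rz=np.array([[c,-s,0],[s,c,0],[0,0,1.]])
    a=tilt; Ry=np.array([[np.cos(a),0,np.sin(a)],[0,1,0],[-np.sin(a),0,np.cos(a)]])
    return Rz@Ry@np.diag([1.,-1,-1])
def plan(p,tilt=0.,yaw=YAW):
    s=env.observe(); R=np.array(s['tool_rot']); d=R.T@(np.array(p)-np.array(s['position']))
    rv=cv2.Rodrigues(R.T@Rtool(tilt,yaw))[0].ravel()
    print('t',round(s['time_s'],2),'pos',np.round(s['position'],4),'shift in tool axes',np.round(d,4),'rotvec',np.round(rv,4),'if rotated first',np.round(Rtool(tilt,yaw).T@(np.array(p)-np.array(s['position'])),4),'F',np.round(s['ft_force'],1),'w',round(s['grip_width'],4))
E
python3 - <<'E'
from h import *
for c in ['top','scene']:
    W=np.load('pics/%s1.npy'%c).reshape(-1,3)
    for yaw in [-.023]:
        cy,sy=np.cos(yaw),np.sin(yaw)
        u=W[:,0]*cy+W[:,1]*sy; v=-W[:,0]*sy+W[:,1]*cy
        # strip ridges: residual above plane in mid band
        m=(u>.56)&(u<.63)&(abs(v)<.2)&(W[:,2]>.008)&(W[:,2]<.06)
        z=W[m,2]+np.tan(.2)*u[m]; z0=np.median(z); vv=v[m]; r=z-z0
        for b in np.arange(-.18,.18,.003):
            k=(vv>=b)&(vv<b+.003)
            if k.sum()>3 and np.median(r[k])>.002: print(c,round(b+.0015,4),k.sum(),round(np.median(r[k])*1e3,1))
        for lo in [-.155,-.07,.01,.09]:
            k=(v>lo+.01)&(v<lo+.055)&(u>.52)&(u<.69)
            b=[(round(a,3),round(1e3*np.median(W[k&(u>=a)&(u<a+.004),2]),1)) for a in np.arange(.528,.68,.004) if (k&(u>=a)&(u<a+.004)).sum()>2]
            print(lo,b)
E
```

```text
top -0.1545 16 11.2
top -0.1515 58 12.6
top -0.1485 98 10.5
top -0.0675 69 4.1
top 0.0105 73 2.5
top 0.0135 45 4.0
top 0.0915 63 4.6
top 0.1725 84 11.7
top 0.1755 55 13.2
-0.155 [(np.float64(0.528), np.float64(-2.0)), (np.float64(0.532), np.float64(-1.5)), (np.float64(0.536), np.float64(-1.6)), (np.float64(0.54), np.float64(-2.2)), (np.float64(0.544), np.float64(31.1)), (np.float64(0.548), np.float64(34.1)), (np.float64(0.552), np.float64(33.5)), (np.float64(0.556), np.float64(32.6)), (np.float64(0.56), np.float64(31.3)), (np.float64(0.564), np.float64(31.8)), (np.float64(0.568), np.float64(30.6)), (np.float64(0.572), np.float64(29.3)), (np.float64(0.576), np.float64(27.9)), (np.float64(0.58), np.float64(28.1)), (np.float64(0.584), np.float64(26.5)), (np.float64(0.588), np.float64(26.2)), (np.float64(0.592), np.float64(25.6)), (np.float64(0.596), np.float64(24.9)), (np.float64(0.6), np.float64(23.9)), (np.float64(0.604), np.float64(23.4)), (np.float64(0.608), np.float64(22.6)), (np.float64(0.612), np.float64(21.5)), (np.float64(0.616), np.float64(20.5)), (np.float64(0.62), np.float64
[... 10215 characters left out ...]
24.1)), (np.float64(0.612), np.float64(23.6)), (np.float64(0.616), np.float64(22.8)), (np.float64(0.62), np.float64(21.9)), (np.float64(0.624), np.float64(21.0)), (np.float64(0.628), np.float64(20.2)), (np.float64(0.632), np.float64(19.4)), (np.float64(0.636), np.float64(18.4)), (np.float64(0.64), np.float64(17.7)), (np.float64(0.644), np.float64(16.9)), (np.float64(0.648), np.float64(18.3)), (np.float64(0.652), np.float64(14.1)), (np.float64(0.656), np.float64(0.8)), (np.float64(0.66), np.float64(0.0)), (np.float64(0.664), np.float64(-0.3)), (np.float64(0.668), np.float64(-0.1)), (np.float64(0.672), np.float64(0.3)), (np.float64(0.676), np.float64(0.1)), (np.float64(0.68), np.float64(0.0))]
```

Emit:
{"api": "play_rows", "payload": {"commands": [{"grip": -1,"rz": 0.155},{"grip": -1,"rz": 0.155},{"grip": -1,"rz": 0.157},{"grip": -1}], "squeeze": 25}}

```text
invalid input at $.commands[0]: expected keys grip, x, y, z, rx, ry, rz
```

Emit:
{"api": "play_rows", "payload": {"commands": [{"grip": -1,"x": 0,"y": 0,"z": 0,"rx": 0,"ry": 0,"rz": 0.155},{"grip": -1,"x": 0,"y": 0,"z": 0,"rx": 0,"ry": 0,"rz": 0.155},{"grip": -1,"x": 0,"y": 0,"z": 0,"rx": 0,"ry": 0,"rz": 0.157},{"grip": -1,"x": 0,"y": 0,"z": 0,"rx": 0,"ry": 0,"rz": 0}], "squeeze": 25}}

```text
time_s: 1.4
position: [0.2362, -0.4967, 0.2453]
tool_rot: [[1.0, -0.022, 0.0], [-0.022, -1.0, -0.0], [0.0, 0.0, -1.0]]
ft_force: [0.7, 0.3, 0.6]
grip_width: 0.0853
```

```bash
cat >> h.py <<'E'
O=np.array([.5993,-.002,0]); 
RAD=dict(small=.011,medium=.0165,large=.0225,largest=.029)
BAY=dict(small=-.12,medium=-.04,large=.04,largest=.12)
PK=dict(small=(.4225,.0513),medium=(.4377,-.0592),large=(.346,-.2765),largest=(.360,.282))
H=dict(small=.028,medium=.030,large=.031,largest=.033)
def place(n,d,lift=0.):
    r=RAD[n]+d;h=H[n]+lift
    t=np.array([.05-r*np.cos(.2)+h*np.sin(.2),BAY[n],.016+r*np.sin(.2)+h*np.cos(.2)])
    c,s=np.cos(YAW),np.sin(YAW)
    return O+np.array([c*t[0]-s*t[1],s*t[0]+c*t[1],t[2]])
def pick(n,lift=0.): return np.array([*PK[n],H[n]+lift])
E
python3 - <<'E'
from h import *
for n in PK: print(n,pick(n),place(n,.02,.1),place(n,.02),place(n,0))
plan(pick('largest',.12))
E
```

```text
small [0.4225 0.0513 0.028 ] [ 0.64157594 -0.12300427  0.14760727] [ 0.62171426 -0.12254737  0.04960061] [ 0.64131041 -0.12299816  0.04562723]
medium [ 0.4377 -0.0592  0.03  ] [ 0.63842407 -0.04291059  0.15066009] [ 0.61856239 -0.0424537   0.05265343] [ 0.63815854 -0.04290449  0.04868004]
large [ 0.346  -0.2765  0.031 ] [0.63458368 0.03719891 0.15283217] [0.614722   0.03765581 0.05482551] [0.63431815 0.03720502 0.05085212]
largest [0.36  0.282 0.033] [0.630452   0.11731512 0.15608365] [0.61059033 0.11777202 0.05807699] [0.63018647 0.11732123 0.05410361]
t 1.4 pos [ 0.2362 -0.4967  0.2453] shift in tool axes [ 0.1068 -0.7812  0.0923] rotvec [ 0.     -0.      0.0011] if rotated first [ 0.1059 -0.7813  0.0923] F [0.7 0.3 0.6] w 0.0853
```

```bash
python3 - <<'E'
from h import *
plan(pick('large',.1))
E
```

```text
t 1.4 pos [ 0.2362 -0.4967  0.2453] shift in tool axes [ 0.105  -0.2225  0.1143] rotvec [ 0.     -0.      0.0011] if rotated first [ 0.1048 -0.2227  0.1143] F [0.7 0.3 0.6] w 0.0853
```

Emit:
{"api": "play_rows", "payload": {"commands": [{"grip": -1,"x": 0.021,"y": -0.0445,"z": 0.012,"rx": 0,"ry": 0,"rz": 0},{"grip": -1,"x": 0.021,"y": -0.0445,"z": 0.02,"rx": 0,"ry": 0,"rz": 0},{"grip": -1,"x": 0.021,"y": -0.0445,"z": 0.02,"rx": 0,"ry": 0,"rz": 0},{"grip": -1,"x": 0.021,"y": -0.0445,"z": 0.02,"rx": 0,"ry": 0,"rz": 0},{"grip": -1,"x": 0.021,"y": -0.0445,"z": 0.02,"rx": 0,"ry": 0,"rz": 0},{"grip": -1,"x": 0,"y": 0,"z": 0.022,"rx": 0,"ry": 0,"rz": 0},{"grip": -1,"x": 0,"y": 0,"z": 0,"rx": 0,"ry": 0,"rz": 0}]}}

```text
time_s: 2.28
position: [0.3462, -0.276, 0.1307]
tool_rot: [[1.0, -0.02, -0.001], [-0.02, -1.0, 0.002], [-0.001, -0.002, -1.0]]
ft_force: [0.4, -0.2, 1.4]
grip_width: 0.0856
```

```bash
python3 - <<'E'
from h import *
plan(pick('large',.1))
im=shot('wrist','w1.png'); W=cloud(im)
print(np.round(im['cam_to_world'],3).tolist())
m=(np.hypot(W[...,0]-.346,W[...,1]+.2765)<.04)&(W[...,2]>.03)&(W[...,2]<.075)
P=W[m]; print(len(P),P.min(0),P.max(0))
E
```

```text
t 2.27 pos [ 0.3462 -0.276   0.1307] shift in tool axes [-0.0002  0.0005 -0.0004] rotvec [-0.0019  0.0015  0.0035] if rotated first [-0.0001  0.0005 -0.0003] F [ 0.4 -0.2  1.4] w 0.0856
[[-0.019, -0.955, -0.296, 0.421], [-1.0, 0.018, 0.007, -0.278], [-0.002, 0.296, -0.955, 0.259], [0.0, 0.0, 0.0, 1.0]]
4170 [ 0.32551033 -0.29948803  0.03010394] [ 0.36964646 -0.25506058  0.06325312]
```

View pics/w1.png

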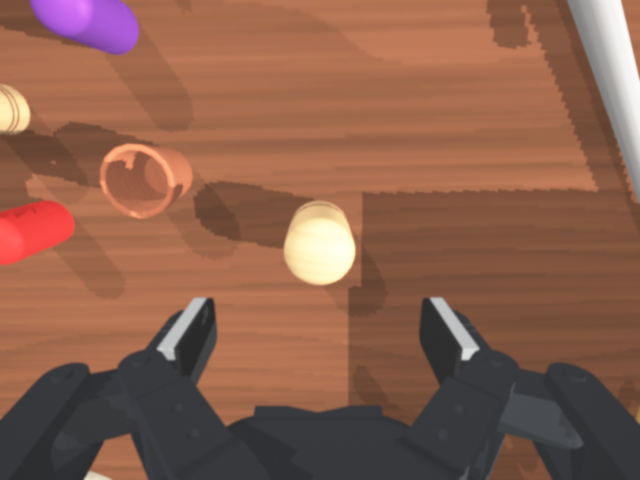

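The wrist view shows the large punch at (320,243), centred between the jaws, with the pot well clear at (146,180). I descend and grip.

Emit:
{"api": "play_rows", "payload": {"commands": [{"grip": -1,"x": 0,"y": 0,"z": 0.025,"rx": 0,"ry": 0,"rz": 0},{"grip": -1,"x": 0,"y": 0,"z": 0.025,"rx": 0,"ry": 0,"rz": 0},{"grip": -1,"x": 0,"y": 0,"z": 0.025,"rx": 0,"ry": 0,"rz": 0},{"grip": -1,"x": 0,"y": 0,"z": 0.025,"rx": 0,"ry": 0,"rz": 0},{"grip": 1,"x": 0,"y": 0,"z": 0,"rx": 0,"ry": 0,"rz": 0},{"grip": 1,"x": 0,"y": 0,"z": 0,"rx": 0,"ry": 0,"rz": 0},{"grip": 1,"x": 0,"y": 0,"z": 0,"rx": 0,"ry": 0,"rz": 0},{"grip": 1,"x": 0,"y": 0,"z": 0,"rx": 0,"ry": 0,"rz": 0},{"grip": 1,"x": 0,"y": 0,"z": 0,"rx": 0,"ry": 0,"rz": 0},{"grip": 1,"x": 0,"y": 0,"z": 0,"rx": 0,"ry": 0,"rz": 0}], "squeeze": 25}}

```text
time_s: 3.58
position: [0.3467, -0.2775, 0.0326]
tool_rot: [[1.0, -0.023, 0.001], [-0.023, -1.0, -0.003], [0.002, 0.003, -1.0]]
ft_force: [-1.3, -0.9, 7.7]
grip_width: 0.0445
```

```bash
python3 - <<'E'
from h import *
plan(pick('large',0))
E
```

```text
t 3.58 pos [ 0.3467 -0.2775  0.0326] shift in tool axes [-0.0007 -0.001   0.0016] rotvec [ 0.0025 -0.0015  0.0001] if rotated first [-0.0007 -0.001   0.0016] F [-1.3 -0.9  7.7] w 0.0445
```

Emit:
{"api": "play_rows", "payload": {"commands": [{"grip": 1,"x": 0,"y": 0,"z": -0.02,"rx": 0,"ry": 0,"rz": 0},{"grip": 1,"x": 0,"y": 0,"z": -0.04,"rx": 0,"ry": 0,"rz": 0},{"grip": 1,"x": 0,"y": 0,"z": -0.04,"rx": 0,"ry": 0,"rz": 0},{"grip": 1,"x": 0,"y": 0,"z": -0.03,"rx": 0,"ry": 0,"rz": 0},{"grip": 1,"x": 0,"y": 0,"z": 0,"rx": 0,"ry": 0,"rz": 0}]}}

```text
time_s: 4.2
position: [0.3468, -0.2773, 0.1636]
tool_rot: [[1.0, -0.023, 0.003], [-0.023, -1.0, -0.004], [0.003, 0.004, -1.0]]
ft_force: [-0.2, 0.7, -1.9]
grip_width: 0.0443
```

```bash
python3 - <<'E'
from h import *
plan(place('large',.025,.08),.2)
E
```

```text
t 4.2 pos [ 0.3468 -0.2773  0.1636] shift in tool axes [ 0.2715 -0.3212  0.0289] rotvec [ 0.0043 -0.2034 -0.0004] if rotated first [ 0.272  -0.3211 -0.0252] F [-0.2  0.7 -1.9] w 0.0443
```

Emit:
{"api": "play_rows", "payload": {"commands": [{"grip": 1,"x": 0.02,"y": -0.025,"z": 0,"rx": 0,"ry": 0,"rz": 0},{"grip": 1,"x": 0.034,"y": -0.04,"z": 0,"rx": 0,"ry": 0,"rz": 0},{"grip": 1,"x": 0.034,"y": -0.04,"z": 0,"rx": 0,"ry": 0,"rz": 0},{"grip": 1,"x": 0.034,"y": -0.04,"z": 0,"rx": 0,"ry": 0,"rz": 0},{"grip": 1,"x": 0.034,"y": -0.04,"z": 0,"rx": 0,"ry": 0,"rz": 0},{"grip": 1,"x": 0.034,"y": -0.04,"z": 0,"rx": 0,"ry": 0,"rz": 0},{"grip": 1,"x": 0.034,"y": -0.04,"z": 0,"rx": 0,"ry": 0,"rz": 0},{"grip": 1,"x": 0.034,"y": -0.04,"z": 0,"rx": 0,"ry": 0,"rz": 0},{"grip": 1,"x": 0.014,"y": -0.016,"z": 0.029,"rx": 0,"ry": 0,"rz": 0},{"grip": 1,"x": 0,"y": 0,"z": 0,"rx": 0,"ry": -0.1,"rz": 0},{"grip": 1,"x": 0,"y": 0,"z": 0,"rx": 0,"ry": -0.1,"rz": 0},{"grip": 1,"x": 0,"y": 0,"z": 0,"rx": 0,"ry": 0,"rz": 0}]}}

```text
time_s: 5.7
position: [0.6259, 0.0379, 0.1304]
tool_rot: [[0.98, -0.023, -0.2], [-0.023, -1.0, 0.005], [-0.2, -0.0, -0.98]]
ft_force: [-1.1, -0.4, -0.7]
grip_width: 0.044
```

```bash
python3 - <<'E'
from h import *
plan(place('large',.025,.0),.2)
im=shot('scene','s2.png')
cv2.imwrite('pics/s2c.png',cv2.resize(im['color'][100:400,150:450],(600,600)))
E
```

```text
t 5.7 pos [0.6259 0.0379 0.1304] shift in tool axes [-0.0008  0.0005  0.0762] rotvec [-0.0003  0.0015  0.    ] if rotated first [-0.0009  0.0005  0.0762] F [-1.1 -0.4 -0.7] w 0.044
```

View pics/s2.png

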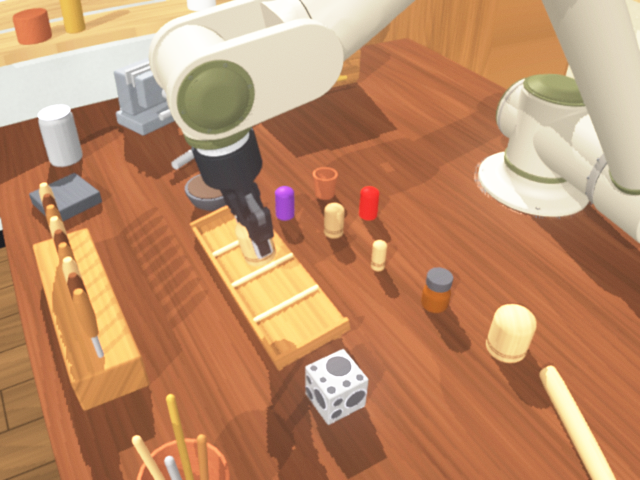

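Emit:
{"api": "play_rows", "payload": {"commands": [{"grip": 1,"x": 0,"y": 0,"z": 0.025,"rx": 0,"ry": 0,"rz": 0},{"grip": 1,"x": 0,"y": 0,"z": 0.025,"rx": 0,"ry": 0,"rz": 0},{"grip": 1,"x": 0,"y": 0,"z": 0.015,"rx": 0,"ry": 0,"rz": 0},{"grip": 1,"x": 0,"y": 0,"z": 0.006,"rx": 0,"ry": 0,"rz": 0},{"grip": 1,"x": 0,"y": 0,"z": 0,"rx": 0,"ry": 0,"rz": 0}]}}

```text
time_s: 6.38
position: [0.6117, 0.0382, 0.063]
tool_rot: [[0.98, -0.023, -0.198], [-0.023, -1.0, 0.005], [-0.198, 0.0, -0.98]]
ft_force: [-0.3, -0.2, -1.1]
grip_width: 0.0442
```

Emit:
{"api": "play_rows", "payload": {"commands": [{"grip": 1,"x": 0,"y": 0,"z": 0.002,"rx": 0,"ry": 0,"rz": 0},{"grip": 1,"x": 0,"y": 0,"z": 0,"rx": 0,"ry": 0,"rz": 0}]}}

```text
time_s: 6.62
position: [0.6114, 0.0382, 0.0611]
tool_rot: [[0.98, -0.023, -0.198], [-0.023, -1.0, 0.005], [-0.198, 0.0, -0.98]]
ft_force: [0.4, 1.0, -1.3]
grip_width: 0.0443
```

Emit:
{"api": "play_rows", "payload": {"commands": [{"grip": 1,"x": 0,"y": 0,"z": 0.002,"rx": 0,"ry": 0,"rz": 0},{"grip": 1,"x": 0,"y": 0,"z": 0.0,"rx": 0,"ry": 0,"rz": 0}]}}

```text
time_s: 6.88
position: [0.6107, 0.0383, 0.0587]
tool_rot: [[0.98, -0.023, -0.199], [-0.023, -1.0, 0.005], [-0.199, -0.0, -0.98]]
ft_force: [0.1, -0.4, -0.7]
grip_width: 0.0444
```

Emit:
{"api": "play_rows", "payload": {"commands": [{"grip": 1,"x": 0,"y": 0,"z": 0.0015,"rx": 0,"ry": 0,"rz": 0},{"grip": 1,"x": 0,"y": 0,"z": 0.0,"rx": 0,"ry": 0,"rz": 0}]}}

```text
time_s: 7.12
position: [0.6107, 0.0383, 0.0578]
tool_rot: [[0.98, -0.023, -0.198], [-0.023, -1.0, 0.005], [-0.198, 0.0, -0.98]]
ft_force: [0.1, 0.8, 2.3]
grip_width: 0.0443
```

Contact has been felt, so I slide down the slope.

Emit:
{"api": "play_rows", "payload": {"commands": [{"grip": 1,"x": 0.003,"y": 0,"z": 0.0004,"rx": 0,"ry": 0,"rz": 0},{"grip": 1,"x": 0.004,"y": 0,"z": 0,"rx": 0,"ry": 0,"rz": 0},{"grip": 1,"x": 0.004,"y": 0,"z": 0.0,"rx": 0,"ry": 0,"rz": 0},{"grip": 1,"x": 0.004,"y": 0,"z": 0.0,"rx": 0,"ry": 0,"rz": 0},{"grip": 1,"x": 0.003,"y": 0,"z": 0.0,"rx": 0,"ry": 0,"rz": 0}]}}

```text
time_s: 7.75
position: [0.6281, 0.0379, 0.0542]
tool_rot: [[0.98, -0.023, -0.198], [-0.023, -1.0, 0.004], [-0.199, 0.0, -0.98]]
ft_force: [-2.3, 0.4, 7.5]
grip_width: 0.0443
```

Emit:
{"api": "play_rows", "payload": {"commands": [{"grip": 1,"x": 0.002,"y": 0,"z": 0,"rx": 0,"ry": 0,"rz": 0},{"grip": 1,"x": 0.002,"y": 0,"z": 0,"rx": 0,"ry": 0,"rz": 0}]}}

```text
time_s: 8.0
position: [0.632, 0.0378, 0.0534]
tool_rot: [[0.98, -0.023, -0.198], [-0.023, -1.0, 0.004], [-0.199, 0.0, -0.98]]
ft_force: [-1.8, 0.2, 7.2]
grip_width: 0.0441
```

Emit:
{"api": "play_rows", "payload": {"commands": [{"grip": 1,"x": 0.001,"y": 0,"z": 0,"rx": 0,"ry": 0,"rz": 0},{"grip": 1,"x": 0.001,"y": 0,"z": 0,"rx": 0,"ry": 0,"rz": 0}]}}

```text
time_s: 8.25
position: [0.6339, 0.0377, 0.053]
tool_rot: [[0.98, -0.023, -0.198], [-0.023, -1.0, 0.004], [-0.199, 0.0, -0.98]]
ft_force: [-2.1, 0.3, 6.7]
grip_width: 0.0445
```

Emit:
{"api": "play_rows", "payload": {"commands": [{"grip": 1,"x": 0.001,"y": 0,"z": 0,"rx": 0,"ry": 0,"rz": 0},{"grip": 1,"x": 0.001,"y": 0,"z": 0,"rx": 0,"ry": 0,"rz": 0}]}}

```text
time_s: 8.5
position: [0.6359, 0.0377, 0.0526]
tool_rot: [[0.98, -0.023, -0.198], [-0.023, -1.0, 0.004], [-0.198, 0.0, -0.98]]
ft_force: [-3.6, -0.1, 8.5]
grip_width: 0.0446
```

Emit:
{"api": "play_rows", "payload": {"commands": [{"grip": 1,"x": 0.001,"y": 0,"z": 0,"rx": 0,"ry": 0,"rz": 0}]}}

```text
time_s: 8.62
position: [0.6362, 0.0377, 0.0527]
tool_rot: [[0.979, -0.023, -0.2], [-0.023, -1.0, 0.004], [-0.2, 0.0, -0.98]]
ft_force: [-7.7, -0.2, 12.5]
grip_width: 0.0442
```

Emit:
{"api": "play_rows", "payload": {"commands": [{"grip": -0.1,"x": 0,"y": 0,"z": -0.0006,"rx": 0,"ry": 0,"rz": 0},{"grip": -0.3,"x": 0,"y": 0,"z": 0,"rx": 0,"ry": 0,"rz": 0},{"grip": -0.4,"x": 0,"y": 0,"z": 0,"rx": 0,"ry": 0,"rz": 0},{"grip": -0.4,"x": 0,"y": 0,"z": 0,"rx": 0,"ry": 0,"rz": 0},{"grip": -0.4,"x": 0,"y": 0,"z": -0.01,"rx": 0,"ry": 0,"rz": 0},{"grip": -0.4,"x": 0,"y": 0,"z": -0.03,"rx": 0,"ry": 0,"rz": 0},{"grip": -0.4,"x": 0,"y": 0,"z": -0.04,"rx": 0,"ry": 0,"rz": 0},{"grip": -0.4,"x": 0,"y": 0,"z": -0.03,"rx": 0,"ry": 0,"rz": 0}]}}

```text
time_s: 9.62
position: [0.6594, 0.0371, 0.1626]
tool_rot: [[0.98, -0.023, -0.196], [-0.023, -1.0, 0.004], [-0.196, 0.0, -0.981]]
ft_force: [0.5, -0.0, 0.6]
grip_width: 0.0598
```

```bash
cat >> h.py <<'E'
from scipy.optimize import least_squares as LS
def check(n,cam='wrist',im=None):
    im=im or shot(cam); W=cloud(im).reshape(-1,3); W=W[np.isfinite(W[:,0])]
    c,s=np.cos(YAW),np.sin(YAW); L=(W-O)@np.array([[c,-s,0],[s,c,0],[0,0,1.]])
    # slope frame: u down slope from lip foot, n normal
    a=.2; dx=L[:,0]-.05; dz=L[:,2]-.016
    u=dx*np.cos(a)-dz*np.sin(a); h=dx*np.sin(a)+dz*np.cos(a); v=L[:,1]-BAY[n]; r=RAD[n]
    hs={'small':.045,'medium':.048,'large':.051,'largest':.054}[n]
    m=(abs(v)<.042)&(u>-.105)&(u<.02)&(h>.014)&(h<hs-.002)
    if m.sum()<20: print(n,'few',m.sum()); return im
    U,V,Hh=u[m],v[m],h[m]
    f=lambda p:np.hypot(U-p[0]-p[2]*Hh,V-p[1]-p[3]*Hh)-r
    q=LS(f,[-r,0,0,0],loss='soft_l1',f_scale=.001)
    t=(abs(v-q.x[1])<r)&(abs(u-q.x[0])<r)&(h>hs)&(h<.09)
    print(n,cam,'N',m.sum(),'gap to lip mm',round((-r-q.x[0])*1e3,1),'off-centre mm',round(q.x[1]*1e3,1),'lean vs slope',np.round(q.x[2:],3),'top h',np.round(np.percentile(h[t],98),4) if t.sum() else '')
    return im
E
python3 - <<'E'
from h import *
plan(pick('medium',.1))
im=shot('wrist','w3.png'); check('large','wrist',im); im=check('large','scene')
cv2.imwrite('pics/s3.png',im['color'])
E
```

```text
t 9.62 pos [0.6594 0.0371 0.1626] shift in tool axes [-0.2087  0.1014  0.075 ] rotvec [ 0.0002  0.1976 -0.0003] if rotated first [-0.2194  0.1014  0.0326] F [ 0.5 -0.   0.6] w 0.0598
large wrist N 566 gap to lip mm -1.1 off-centre mm 0.0 lean vs slope [ 0.    -0.001] top h 0.0626
large scene N 518 gap to lip mm -0.8 off-centre mm 0.1 lean vs slope [ 0.007 -0.001] top h 0.0632
```

View pics/w3.png

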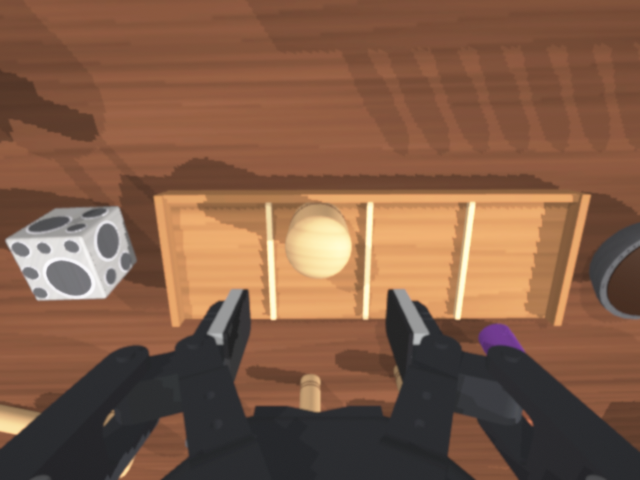

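The large punch is seated: at (318,240) in the second bay from the block, touching the lip and centred. Next is the medium.

Emit:
{"api": "play_rows", "payload": {"commands": [{"grip": -0.4,"x": 0,"y": 0,"z": 0,"rx": 0,"ry": 0.1,"rz": 0},{"grip": -0.4,"x": 0,"y": 0,"z": 0,"rx": 0,"ry": 0.1,"rz": 0},{"grip": -0.7,"x": -0.04,"y": 0.02,"z": 0,"rx": 0,"ry": 0,"rz": 0},{"grip": -0.7,"x": -0.05,"y": 0.02,"z": 0,"rx": 0,"ry": 0,"rz": 0},{"grip": -0.7,"x": -0.05,"y": 0.02,"z": 0,"rx": 0,"ry": 0,"rz": 0},{"grip": -0.7,"x": -0.05,"y": 0.02,"z": 0.01,"rx": 0,"ry": 0,"rz": 0},{"grip": -0.7,"x": -0.029,"y": 0.021,"z": 0.02,"rx": 0,"ry": 0,"rz": 0},{"grip": -0.7,"x": 0,"y": 0,"z": 0,"rx": 0,"ry": 0,"rz": 0}]}}

```text
time_s: 10.72
position: [0.4352, -0.0591, 0.129]
tool_rot: [[1.0, -0.026, -0.003], [-0.026, -1.0, 0.001], [-0.003, -0.001, -1.0]]
ft_force: [0.1, -0.5, 0.7]
grip_width: 0.0727
```

```bash
cat >> h.py <<'E'
def refine(n):
    W=cloud(shot('wrist')).reshape(-1,3); x,y=PK[n]; r=RAD[n]
    m=(np.hypot(W[:,0]-x,W[:,1]-y)<r+.012)&(W[:,2]>.012)&(W[:,2]<.08); P=W[m]
    S=P[P[:,2]<{'small':.045,'medium':.048,'large':.051,'largest':.054}[n]-.002]; q=LS(lambda p:np.hypot(S[:,0]-p[0],S[:,1]-p[1])-r,[x,y],loss='soft_l1',f_scale=.001).x
    print(n,'refined',np.round(q,4),'expected',PK[n],'top',P[:,2].max(),len(S))
E
python3 - <<'E'
from h import *
plan(pick('medium',0)); refine('medium')
E
```

```text
t 10.72 pos [ 0.4352 -0.0591  0.129 ] shift in tool axes [0.0029 0.0002 0.099 ] rotvec [-0.0012  0.0034 -0.0025] if rotated first [0.0025 0.0001 0.099 ] F [ 0.1 -0.5  0.7] w 0.0727
medium refined [ 0.4382 -0.0595] expected (0.4377, -0.0592) top 0.05746012256421418 514
```

Emit:
{"api": "play_rows", "payload": {"commands": [{"grip": -0.7,"x": 0.003,"y": 0,"z": 0.024,"rx": 0,"ry": 0,"rz": 0},{"grip": -0.7,"x": 0,"y": 0,"z": 0.025,"rx": 0,"ry": 0.003,"rz": -0.003},{"grip": -0.7,"x": 0,"y": 0,"z": 0.025,"rx": 0,"ry": 0,"rz": 0},{"grip": -0.7,"x": 0,"y": 0,"z": 0.025,"rx": 0,"ry": 0,"rz": 0},{"grip": 1,"x": 0,"y": 0,"z": 0,"rx": 0,"ry": 0,"rz": 0},{"grip": 1,"x": 0,"y": 0,"z": 0,"rx": 0,"ry": 0,"rz": 0},{"grip": 1,"x": 0,"y": 0,"z": 0,"rx": 0,"ry": 0,"rz": 0},{"grip": 1,"x": 0,"y": 0,"z": 0,"rx": 0,"ry": 0,"rz": 0},{"grip": 1,"x": 0,"y": 0,"z": 0,"rx": 0,"ry": 0,"rz": 0},{"grip": 1,"x": 0,"y": 0,"z": 0,"rx": 0,"ry": 0,"rz": 0}], "squeeze": 25}}

```text
time_s: 12.02
position: [0.4414, -0.0589, 0.0319]
tool_rot: [[1.0, -0.02, 0.005], [-0.02, -1.0, -0.001], [0.005, 0.001, -1.0]]
ft_force: [-0.1, 2.5, 7.4]
grip_width: 0.0324
```

Emit:
{"api": "play_rows", "payload": {"commands": [{"grip": 1,"x": 0,"y": 0,"z": -0.02,"rx": 0,"ry": 0,"rz": 0},{"grip": 1,"x": 0,"y": 0,"z": -0.04,"rx": 0,"ry": 0,"rz": 0},{"grip": 1,"x": 0,"y": 0,"z": -0.04,"rx": 0,"ry": 0,"rz": 0},{"grip": 1,"x": 0,"y": 0,"z": -0.03,"rx": 0,"ry": 0,"rz": 0},{"grip": 1,"x": 0,"y": 0,"z": 0,"rx": 0,"ry": 0,"rz": 0}]}}

```text
time_s: 12.65
position: [0.4409, -0.0591, 0.1629]
tool_rot: [[1.0, -0.02, 0.007], [-0.02, -1.0, -0.002], [0.007, 0.002, -1.0]]
ft_force: [0.3, 0.2, -0.6]
grip_width: 0.0324
```

```bash
python3 - <<'E'
from h import *
plan(place('medium',.02,.08),.2)
E
```

```text
t 12.65 pos [ 0.4409 -0.0591  0.1629] shift in tool axes [ 0.1929 -0.0202  0.0332] rotvec [ 0.0021 -0.2074  0.0027] if rotated first [ 0.1956 -0.0207 -0.0072] F [ 0.3  0.2 -0.6] w 0.0324
```

Emit:
{"api": "play_rows", "payload": {"commands": [{"grip": 1,"x": 0.02,"y": -0.002,"z": 0,"rx": 0,"ry": 0,"rz": 0},{"grip": 1,"x": 0.04,"y": -0.004,"z": 0,"rx": 0,"ry": 0,"rz": 0},{"grip": 1,"x": 0.04,"y": -0.004,"z": 0,"rx": 0,"ry": 0,"rz": 0},{"grip": 1,"x": 0.04,"y": -0.004,"z": 0,"rx": 0,"ry": 0,"rz": 0},{"grip": 1,"x": 0.035,"y": -0.004,"z": 0,"rx": 0,"ry": 0,"rz": 0},{"grip": 1,"x": 0.018,"y": -0.002,"z": 0.033,"rx": 0,"ry": 0,"rz": 0},{"grip": 1,"x": 0,"y": 0,"z": 0,"rx": 0.001,"ry": -0.103,"rz": 0.001},{"grip": 1,"x": 0,"y": 0,"z": 0,"rx": 0.001,"ry": -0.103,"rz": 0.001},{"grip": 1,"x": 0,"y": 0,"z": 0,"rx": 0,"ry": 0,"rz": 0},{"grip": 1,"x": 0,"y": 0,"z": 0,"rx": 0,"ry": 0,"rz": 0}]}}

```text
time_s: 13.9
position: [0.6333, -0.0426, 0.1278]
tool_rot: [[0.979, -0.022, -0.201], [-0.021, -1.0, 0.007], [-0.201, -0.002, -0.98]]
ft_force: [0.5, 0.3, -1.1]
grip_width: 0.032
```

```bash
python3 - <<'E'
from h import *
plan(place('medium',.02,.002),.2)
E
```

```text
t 13.9 pos [ 0.6333 -0.0426  0.1278] shift in tool axes [0.0007 0.0003 0.0746] rotvec [-0.0019  0.0026  0.0011] if rotated first [0.0005 0.0002 0.0746] F [ 0.5  0.3 -1.1] w 0.032
```

Emit:
{"api": "play_rows", "payload": {"commands": [{"grip": 1,"x": 0,"y": 0,"z": 0.025,"rx": 0,"ry": 0,"rz": 0},{"grip": 1,"x": 0,"y": 0,"z": 0.025,"rx": 0,"ry": 0,"rz": 0},{"grip": 1,"x": 0,"y": 0,"z": 0.015,"rx": 0,"ry": 0,"rz": 0},{"grip": 1,"x": 0,"y": 0,"z": 0.006,"rx": 0,"ry": 0,"rz": 0},{"grip": 1,"x": 0,"y": 0,"z": 0,"rx": 0,"ry": 0,"rz": 0}]}}

```text
time_s: 14.52
position: [0.6196, -0.0423, 0.0594]
tool_rot: [[0.979, -0.022, -0.201], [-0.022, -1.0, 0.006], [-0.201, -0.002, -0.98]]
ft_force: [0.7, -0.2, -0.2]
grip_width: 0.0322
```

Emit:
{"api": "play_rows", "payload": {"commands": [{"grip": 1,"x": 0,"y": 0,"z": 0.002,"rx": 0,"ry": 0,"rz": 0},{"grip": 1,"x": 0,"y": 0,"z": 0,"rx": 0,"ry": 0,"rz": 0}]}}

```text
time_s: 14.78
position: [0.6192, -0.0423, 0.0574]
tool_rot: [[0.979, -0.022, -0.201], [-0.022, -1.0, 0.006], [-0.201, -0.002, -0.98]]
ft_force: [1.4, -0.6, -0.5]
grip_width: 0.0325
```

Emit:
{"api": "play_rows", "payload": {"commands": [{"grip": 1,"x": 0,"y": 0,"z": 0.0015,"rx": 0,"ry": 0,"rz": 0},{"grip": 1,"x": 0,"y": 0,"z": 0,"rx": 0,"ry": 0,"rz": 0}]}}

```text
time_s: 15.02
position: [0.6187, -0.0423, 0.0556]
tool_rot: [[0.979, -0.022, -0.202], [-0.022, -1.0, 0.006], [-0.202, -0.002, -0.979]]
ft_force: [0.4, 0.6, 0.0]
grip_width: 0.0321
```

Emit:
{"api": "play_rows", "payload": {"commands": [{"grip": 1,"x": 0,"y": 0,"z": 0.0012,"rx": 0,"ry": 0,"rz": 0},{"grip": 1,"x": 0,"y": 0,"z": 0,"rx": 0,"ry": 0,"rz": 0}]}}

```text
time_s: 15.28
position: [0.6187, -0.0423, 0.055]
tool_rot: [[0.979, -0.022, -0.201], [-0.022, -1.0, 0.006], [-0.201, -0.002, -0.98]]
ft_force: [-1.4, 0.3, 4.3]
grip_width: 0.032
```

Emit:
{"api": "play_rows", "payload": {"commands": [{"grip": 1,"x": 0,"y": 0,"z": 0.0008,"rx": 0,"ry": 0,"rz": 0},{"grip": 1,"x": 0,"y": 0,"z": 0,"rx": 0,"ry": 0,"rz": 0}]}}

```text
time_s: 15.52
position: [0.6187, -0.0423, 0.055]
tool_rot: [[0.98, -0.022, -0.2], [-0.022, -1.0, 0.006], [-0.2, -0.001, -0.98]]
ft_force: [-0.7, 1.4, 10.5]
grip_width: 0.0322
```

Emit:
{"api": "play_rows", "payload": {"commands": [{"grip": 1,"x": 0.003,"y": 0,"z": -0.0004,"rx": 0,"ry": 0,"rz": 0},{"grip": 1,"x": 0.004,"y": 0,"z": 0,"rx": 0,"ry": 0,"rz": 0},{"grip": 1,"x": 0.004,"y": 0,"z": 0.0,"rx": 0,"ry": 0,"rz": 0},{"grip": 1,"x": 0.004,"y": 0,"z": 0.0,"rx": 0,"ry": 0,"rz": 0},{"grip": 1,"x": 0.002,"y": 0,"z": 0.0,"rx": 0,"ry": 0,"rz": 0}]}}

```text
time_s: 16.15
position: [0.6351, -0.0427, 0.0517]
tool_rot: [[0.979, -0.022, -0.201], [-0.022, -1.0, 0.006], [-0.202, -0.001, -0.979]]
ft_force: [-3.4, 0.4, 9.0]
grip_width: 0.0323
```

Emit:
{"api": "play_rows", "payload": {"commands": [{"grip": 1,"x": 0.001,"y": 0,"z": 0,"rx": 0,"ry": 0,"rz": 0},{"grip": 1,"x": 0.001,"y": 0,"z": 0,"rx": 0,"ry": 0,"rz": 0}]}}

```text
time_s: 16.4
position: [0.637, -0.0428, 0.0513]
tool_rot: [[0.979, -0.022, -0.201], [-0.022, -1.0, 0.006], [-0.201, -0.001, -0.98]]
ft_force: [-2.2, -0.5, 8.7]
grip_width: 0.0322
```

Emit:
{"api": "play_rows", "payload": {"commands": [{"grip": 1,"x": 0.001,"y": 0,"z": 0,"rx": 0,"ry": 0,"rz": 0},{"grip": 1,"x": 0.001,"y": 0,"z": 0,"rx": 0,"ry": 0,"rz": 0}]}}

```text
time_s: 16.65
position: [0.6389, -0.0428, 0.0509]
tool_rot: [[0.979, -0.022, -0.201], [-0.022, -1.0, 0.006], [-0.201, -0.001, -0.979]]
ft_force: [-2.9, 0.5, 9.5]
grip_width: 0.0321
```

Emit:
{"api": "play_rows", "payload": {"commands": [{"grip": 1,"x": 0.001,"y": 0,"z": 0,"rx": 0,"ry": 0,"rz": 0},{"grip": 1,"x": 0.001,"y": 0,"z": 0,"rx": 0,"ry": 0,"rz": 0}]}}

```text
time_s: 16.9
position: [0.6409, -0.0429, 0.0505]
tool_rot: [[0.979, -0.022, -0.201], [-0.022, -1.0, 0.006], [-0.201, -0.001, -0.98]]
ft_force: [-2.2, 0.1, 9.3]
grip_width: 0.0321
```

Emit:
{"api": "play_rows", "payload": {"commands": [{"grip": 1,"x": 0.001,"y": 0,"z": 0,"rx": 0,"ry": 0,"rz": 0}]}}

```text
time_s: 17.02
position: [0.6419, -0.0429, 0.0504]
tool_rot: [[0.979, -0.022, -0.201], [-0.022, -1.0, 0.006], [-0.201, -0.001, -0.98]]
ft_force: [-3.0, -0.2, 9.4]
grip_width: 0.0322
```

Emit:
{"api": "play_rows", "payload": {"commands": [{"grip": 1,"x": 0.001,"y": 0,"z": 0,"rx": 0,"ry": 0,"rz": 0}]}}

```text
time_s: 17.15
position: [0.6428, -0.0429, 0.0502]
tool_rot: [[0.979, -0.022, -0.201], [-0.022, -1.0, 0.006], [-0.201, -0.001, -0.98]]
ft_force: [-2.8, 0.4, 9.4]
grip_width: 0.0322
```

Emit:
{"api": "play_rows", "payload": {"commands": [{"grip": 1,"x": 0.001,"y": 0,"z": 0,"rx": 0,"ry": 0,"rz": 0}]}}

```text
time_s: 17.27
position: [0.6437, -0.0429, 0.05]
tool_rot: [[0.979, -0.022, -0.202], [-0.022, -1.0, 0.006], [-0.202, -0.001, -0.979]]
ft_force: [-4.5, 0.5, 11.2]
grip_width: 0.0324
```

Emit:
{"api": "play_rows", "payload": {"commands": [{"grip": 1,"x": 0.001,"y": 0,"z": 0,"rx": 0,"ry": 0,"rz": 0}]}}

```text
time_s: 17.4
position: [0.644, -0.0429, 0.05]
tool_rot: [[0.979, -0.022, -0.204], [-0.022, -1.0, 0.006], [-0.204, -0.001, -0.979]]
ft_force: [-9.4, -0.1, 13.4]
grip_width: 0.0323
```

Emit:
{"api": "play_rows", "payload": {"commands": [{"grip": 0.1,"x": 0,"y": 0,"z": -0.0006,"rx": 0,"ry": 0,"rz": 0},{"grip": 0,"x": 0,"y": 0,"z": 0,"rx": 0,"ry": 0,"rz": 0},{"grip": -0.1,"x": 0,"y": 0,"z": 0,"rx": 0,"ry": 0,"rz": 0},{"grip": -0.1,"x": 0,"y": 0,"z": 0,"rx": 0,"ry": 0,"rz": 0},{"grip": -0.1,"x": 0,"y": 0,"z": -0.01,"rx": 0,"ry": 0,"rz": 0},{"grip": -0.1,"x": 0,"y": 0,"z": -0.03,"rx": 0,"ry": 0,"rz": 0},{"grip": -0.1,"x": 0,"y": 0,"z": -0.04,"rx": 0,"ry": 0,"rz": 0},{"grip": -0.1,"x": 0,"y": 0,"z": -0.03,"rx": 0,"ry": 0,"rz": 0},{"grip": -0.1,"x": 0,"y": 0,"z": 0,"rx": 0,"ry": 0.1,"rz": 0},{"grip": -0.1,"x": 0,"y": 0,"z": 0,"rx": 0,"ry": 0.1,"rz": 0},{"grip": -0.1,"x": 0,"y": 0,"z": 0,"rx": 0,"ry": 0,"rz": 0}]}}

```text
time_s: 18.77
position: [0.6665, -0.0435, 0.1583]
tool_rot: [[1.0, -0.023, -0.003], [-0.023, -1.0, 0.002], [-0.003, -0.002, -1.0]]
ft_force: [-0.1, -0.5, 0.2]
grip_width: 0.0474
```

```bash
python3 - <<'E'
from h import *
plan(pick('small',.1))
im=shot('wrist','w4.png'); check('medium','wrist',im);check('large','wrist',im)
E
```

```text
t 18.77 pos [ 0.6665 -0.0435  0.1583] shift in tool axes [-0.246  -0.0892  0.0311] rotvec [-0.0016  0.0028  0.0005] if rotated first [-0.2462 -0.0891  0.0303] F [-0.1 -0.5  0.2] w 0.0474
medium wrist N 244 gap to lip mm -1.3 off-centre mm -0.3 lean vs slope [-0.001 -0.   ] top h 0.0567
large wrist N 782 gap to lip mm -1.1 off-centre mm 0.1 lean vs slope [-0.001  0.001] top h 0.0626
```

View pics/w4.png

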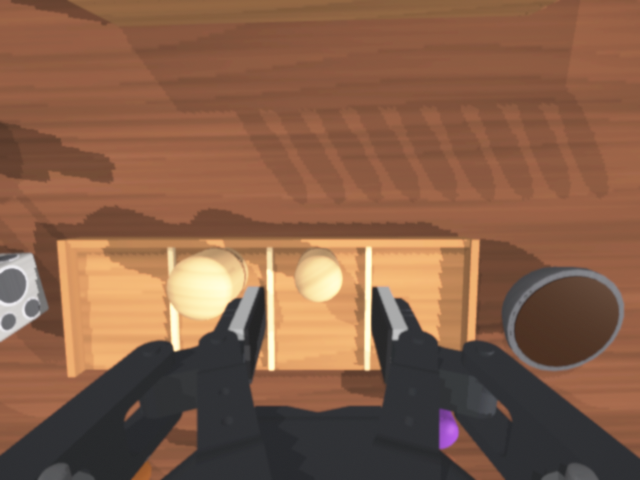

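The medium is seated at (320,275), touching the lip and centred. Next is the small one.

Emit:
{"api": "play_rows", "payload": {"commands": [{"grip": -0.1,"x": -0.036,"y": -0.009,"z": 0,"rx": 0,"ry": 0,"rz": 0},{"grip": -0.1,"x": -0.05,"y": -0.02,"z": 0,"rx": 0,"ry": 0,"rz": 0},{"grip": -0.1,"x": -0.05,"y": -0.02,"z": 0,"rx": 0,"ry": 0,"rz": 0},{"grip": -0.1,"x": -0.05,"y": -0.02,"z": 0.0,"rx": 0,"ry": 0,"rz": 0},{"grip": -0.1,"x": -0.04,"y": -0.02,"z": 0.01,"rx": 0,"ry": 0,"rz": 0},{"grip": -0.1,"x": -0.02,"y": 0,"z": 0.02,"rx": 0,"ry": 0,"rz": 0},{"grip": -0.1,"x": 0,"y": 0,"z": 0,"rx": 0,"ry": 0,"rz": 0},{"grip": -0.1,"x": 0,"y": 0,"z": 0,"rx": 0,"ry": 0,"rz": 0}]}}

```text
time_s: 19.82
position: [0.4249, 0.0506, 0.1285]
tool_rot: [[1.0, -0.023, -0.002], [-0.023, -1.0, 0.002], [-0.002, -0.001, -1.0]]
ft_force: [0.7, 0.2, -0.6]
grip_width: 0.0469
```

```bash
python3 - <<'E'
from h import *
plan(pick('small',0)); refine('small')
E
```

```text
t 19.82 pos [0.4249 0.0506 0.1285] shift in tool axes [-0.0022 -0.0005  0.1005] rotvec [-0.0015  0.0018  0.0003] if rotated first [-0.0024 -0.0006  0.1005] F [ 0.7  0.2 -0.6] w 0.0469
small refined [0.4224 0.0509] expected (0.4225, 0.0513) top 0.051208157523591535 372
```

Emit:
{"api": "play_rows", "payload": {"commands": [{"grip": -0.1,"x": -0.0023,"y": 0,"z": 0.025,"rx": 0,"ry": 0,"rz": 0},{"grip": -0.1,"x": 0,"y": 0,"z": 0.025,"rx": 0,"ry": 0,"rz": 0},{"grip": -0.1,"x": 0,"y": 0,"z": 0.025,"rx": 0,"ry": 0,"rz": 0},{"grip": -0.1,"x": 0,"y": 0,"z": 0.025,"rx": 0,"ry": 0,"rz": 0},{"grip": 0.2,"x": 0,"y": 0,"z": 0,"rx": 0,"ry": 0,"rz": 0},{"grip": 1,"x": 0,"y": 0,"z": 0,"rx": 0,"ry": 0,"rz": 0},{"grip": 1,"x": 0,"y": 0,"z": 0,"rx": 0,"ry": 0,"rz": 0},{"grip": 1,"x": 0,"y": 0,"z": 0,"rx": 0,"ry": 0,"rz": 0},{"grip": 1,"x": 0,"y": 0,"z": 0,"rx": 0,"ry": 0,"rz": 0},{"grip": 1,"x": 0,"y": 0,"z": 0,"rx": 0,"ry": 0,"rz": 0}], "squeeze": 22}}

```text
time_s: 21.12
position: [0.4209, 0.0512, 0.0284]
tool_rot: [[1.0, -0.022, -0.002], [-0.022, -1.0, 0.002], [-0.002, -0.002, -1.0]]
ft_force: [0.6, 0.1, 5.9]
grip_width: 0.0211
```

Emit:
{"api": "play_rows", "payload": {"commands": [{"grip": 1,"x": 0,"y": 0,"z": -0.02,"rx": 0,"ry": 0,"rz": 0},{"grip": 1,"x": 0,"y": 0,"z": -0.04,"rx": 0,"ry": 0,"rz": 0},{"grip": 1,"x": 0,"y": 0,"z": -0.04,"rx": 0,"ry": 0,"rz": 0},{"grip": 1,"x": 0,"y": 0,"z": -0.03,"rx": 0,"ry": 0,"rz": 0},{"grip": 1,"x": 0,"y": 0,"z": 0,"rx": 0,"ry": 0,"rz": 0}]}}

```text
time_s: 21.75
position: [0.4216, 0.051, 0.1595]
tool_rot: [[1.0, -0.022, 0.001], [-0.022, -1.0, 0.001], [0.001, -0.001, -1.0]]
ft_force: [-0.9, 0.3, -1.4]
grip_width: 0.0211
```

```bash
python3 - <<'E'
from h import *
plan(place('small',.02,.08),.2)
E
```

```text
t 21.75 pos [0.4216 0.051  0.1595] shift in tool axes [0.2198 0.169  0.0316] rotvec [-0.0011 -0.2013  0.0008] if rotated first [ 0.2218  0.1688 -0.0128] F [-0.9  0.3 -1.4] w 0.0211
```

Emit:
{"api": "play_rows", "payload": {"commands": [{"grip": 1,"x": 0.02,"y": 0.019,"z": 0,"rx": 0,"ry": 0,"rz": 0},{"grip": 1,"x": 0.04,"y": 0.03,"z": 0,"rx": 0,"ry": 0,"rz": 0},{"grip": 1,"x": 0.04,"y": 0.03,"z": 0,"rx": 0,"ry": 0,"rz": 0},{"grip": 1,"x": 0.04,"y": 0.03,"z": 0,"rx": 0,"ry": 0,"rz": 0},{"grip": 1,"x": 0.04,"y": 0.03,"z": 0,"rx": 0,"ry": 0,"rz": 0},{"grip": 1,"x": 0.04,"y": 0.03,"z": 0.01,"rx": 0,"ry": 0,"rz": 0},{"grip": 1,"x": 0,"y": 0,"z": 0.021,"rx": 0,"ry": 0,"rz": 0},{"grip": 1,"x": 0,"y": 0,"z": 0,"rx": 0,"ry": -0.1,"rz": 0},{"grip": 1,"x": 0,"y": 0,"z": 0,"rx": 0,"ry": -0.1,"rz": 0},{"grip": 1,"x": 0,"y": 0,"z": 0,"rx": 0,"ry": 0,"rz": 0},{"grip": 1,"x": 0,"y": 0,"z": 0,"rx": 0,"ry": 0,"rz": 0}]}}

```text
time_s: 23.12
position: [0.6366, -0.1227, 0.125]
tool_rot: [[0.979, -0.022, -0.201], [-0.021, -1.0, 0.007], [-0.201, -0.002, -0.98]]
ft_force: [-0.4, -0.0, -0.3]
grip_width: 0.0211
```

```bash
python3 - <<'E'
from h import *
plan(place('small',.02,.0005),.2)
E
```

```text
t 23.12 pos [ 0.6366 -0.1227  0.125 ] shift in tool axes [0.0006 0.0004 0.0764] rotvec [-0.0021  0.0026  0.0011] if rotated first [0.0004 0.0002 0.0764] F [-0.4 -0.  -0.3] w 0.0211
```

Emit:
{"api": "play_rows", "payload": {"commands": [{"grip": 1,"x": 0,"y": 0,"z": 0.025,"rx": 0,"ry": 0,"rz": 0},{"grip": 1,"x": 0,"y": 0,"z": 0.025,"rx": 0,"ry": 0,"rz": 0},{"grip": 1,"x": 0,"y": 0,"z": 0.015,"rx": 0,"ry": 0,"rz": 0},{"grip": 1,"x": 0,"y": 0,"z": 0.008,"rx": 0,"ry": 0,"rz": 0},{"grip": 1,"x": 0,"y": 0,"z": 0.001,"rx": 0,"ry": 0,"rz": 0},{"grip": 1,"x": 0,"y": 0,"z": 0,"rx": 0,"ry": 0,"rz": 0}]}}

```text
time_s: 23.88
position: [0.6224, -0.1225, 0.054]
tool_rot: [[0.979, -0.022, -0.2], [-0.022, -1.0, 0.006], [-0.2, -0.001, -0.98]]
ft_force: [-1.2, -0.4, -0.1]
grip_width: 0.0212
```

Emit:
{"api": "play_rows", "payload": {"commands": [{"grip": 1,"x": 0,"y": 0,"z": 0.001,"rx": 0,"ry": 0,"rz": 0},{"grip": 1,"x": 0,"y": 0,"z": 0,"rx": 0,"ry": 0,"rz": 0}]}}

```text
time_s: 24.12
position: [0.622, -0.1224, 0.0526]
tool_rot: [[0.979, -0.022, -0.201], [-0.022, -1.0, 0.006], [-0.201, -0.002, -0.98]]
ft_force: [-0.6, -0.0, -0.4]
grip_width: 0.0213
```

Emit:
{"api": "play_rows", "payload": {"commands": [{"grip": 1,"x": 0,"y": 0,"z": 0.001,"rx": 0,"ry": 0,"rz": 0},{"grip": 1,"x": 0,"y": 0,"z": 0,"rx": 0,"ry": 0,"rz": 0}]}}

```text
time_s: 24.38
position: [0.6216, -0.1223, 0.0514]
tool_rot: [[0.979, -0.022, -0.202], [-0.022, -1.0, 0.006], [-0.202, -0.002, -0.979]]
ft_force: [0.4, -0.1, -1.1]
grip_width: 0.0206
```

Emit:
{"api": "play_rows", "payload": {"commands": [{"grip": 1,"x": 0,"y": 0,"z": 0.001,"rx": 0,"ry": 0,"rz": 0},{"grip": 1,"x": 0,"y": 0,"z": 0,"rx": 0,"ry": 0,"rz": 0}]}}

```text
time_s: 24.62
position: [0.6215, -0.1223, 0.0505]
tool_rot: [[0.979, -0.022, -0.201], [-0.022, -1.0, 0.006], [-0.201, -0.002, -0.98]]
ft_force: [0.3, 0.7, 1.1]
grip_width: 0.0212
```

Emit:
{"api": "play_rows", "payload": {"commands": [{"grip": 1,"x": 0,"y": 0,"z": 0.001,"rx": 0,"ry": 0,"rz": 0},{"grip": 1,"x": 0,"y": 0,"z": 0,"rx": 0,"ry": 0,"rz": 0}]}}

```text
time_s: 24.88
position: [0.6216, -0.1223, 0.0505]
tool_rot: [[0.979, -0.022, -0.2], [-0.022, -1.0, 0.006], [-0.2, -0.001, -0.98]]
ft_force: [-0.5, 1.0, 6.0]
grip_width: 0.0213
```

Emit:
{"api": "play_rows", "payload": {"commands": [{"grip": 1,"x": 0.003,"y": 0,"z": 0,"rx": 0,"ry": 0,"rz": 0},{"grip": 1,"x": 0.004,"y": 0,"z": 0,"rx": 0,"ry": 0,"rz": 0},{"grip": 1,"x": 0.004,"y": 0,"z": 0.0,"rx": 0,"ry": 0,"rz": 0},{"grip": 1,"x": 0.004,"y": 0,"z": 0.0,"rx": 0,"ry": 0,"rz": 0},{"grip": 1,"x": 0.002,"y": 0,"z": 0.0,"rx": 0,"ry": 0,"rz": 0}]}}

```text
time_s: 25.5
position: [0.638, -0.1229, 0.0472]
tool_rot: [[0.979, -0.022, -0.201], [-0.022, -1.0, 0.006], [-0.201, -0.001, -0.98]]
ft_force: [-2.5, 0.5, 9.1]
grip_width: 0.0207
```

Emit:
{"api": "play_rows", "payload": {"commands": [{"grip": 1,"x": 0.001,"y": 0,"z": 0,"rx": 0,"ry": 0,"rz": 0},{"grip": 1,"x": 0.001,"y": 0,"z": 0,"rx": 0,"ry": 0,"rz": 0}]}}

```text
time_s: 25.75
position: [0.6398, -0.1229, 0.0468]
tool_rot: [[0.979, -0.022, -0.201], [-0.022, -1.0, 0.006], [-0.201, -0.001, -0.98]]
ft_force: [-2.6, 0.5, 7.6]
grip_width: 0.0212
```

Emit:
{"api": "play_rows", "payload": {"commands": [{"grip": 1,"x": 0.001,"y": 0,"z": 0,"rx": 0,"ry": 0,"rz": 0}]}}

```text
time_s: 25.88
position: [0.6408, -0.123, 0.0466]
tool_rot: [[0.979, -0.022, -0.201], [-0.022, -1.0, 0.006], [-0.201, -0.001, -0.98]]
ft_force: [-2.8, 0.2, 7.8]
grip_width: 0.021
```

Emit:
{"api": "play_rows", "payload": {"commands": [{"grip": 1,"x": 0.001,"y": 0,"z": 0,"rx": 0,"ry": 0,"rz": 0}]}}

```text
time_s: 26.0
position: [0.6418, -0.123, 0.0464]
tool_rot: [[0.979, -0.022, -0.201], [-0.022, -1.0, 0.006], [-0.201, -0.001, -0.98]]
ft_force: [-2.4, 0.6, 8.5]
grip_width: 0.021
```

Emit:
{"api": "play_rows", "payload": {"commands": [{"grip": 1,"x": 0.001,"y": 0,"z": 0,"rx": 0,"ry": 0,"rz": 0}]}}

```text
time_s: 26.12
position: [0.6425, -0.123, 0.0462]
tool_rot: [[0.979, -0.022, -0.202], [-0.022, -1.0, 0.006], [-0.202, -0.001, -0.979]]
ft_force: [-4.9, -0.1, 10.7]
grip_width: 0.0209
```

Emit:
{"api": "play_rows", "payload": {"commands": [{"grip": 1,"x": 0.001,"y": 0,"z": 0,"rx": 0,"ry": 0,"rz": 0}]}}

```text
time_s: 26.25
position: [0.6428, -0.123, 0.0462]
tool_rot: [[0.979, -0.022, -0.204], [-0.022, -1.0, 0.006], [-0.204, -0.001, -0.979]]
ft_force: [-7.8, 0.0, 10.4]
grip_width: 0.0214
```

Emit:
{"api": "play_rows", "payload": {"commands": [{"grip": 1,"x": 0.0007,"y": 0,"z": 0,"rx": 0,"ry": 0,"rz": 0}]}}

```text
time_s: 26.38
position: [0.6431, -0.1229, 0.0461]
tool_rot: [[0.978, -0.023, -0.205], [-0.022, -1.0, 0.006], [-0.205, -0.001, -0.979]]
ft_force: [-8.7, 0.8, 12.6]
grip_width: 0.0213
```

Emit:
{"api": "play_rows", "payload": {"commands": [{"grip": 0.4,"x": -0.0005,"y": 0,"z": -0.0006,"rx": 0,"ry": 0,"rz": 0},{"grip": 0.25,"x": 0,"y": 0,"z": 0,"rx": 0,"ry": 0,"rz": 0},{"grip": 0.15,"x": 0,"y": 0,"z": 0,"rx": 0,"ry": 0,"rz": 0},{"grip": 0.15,"x": 0,"y": 0,"z": 0,"rx": 0,"ry": 0,"rz": 0},{"grip": 0.15,"x": 0,"y": 0,"z": -0.01,"rx": 0,"ry": 0,"rz": 0},{"grip": 0.15,"x": 0,"y": 0,"z": -0.03,"rx": 0,"ry": 0,"rz": 0},{"grip": 0.15,"x": 0,"y": 0,"z": -0.04,"rx": 0,"ry": 0,"rz": 0},{"grip": 0.15,"x": 0,"y": 0,"z": -0.04,"rx": 0,"ry": 0,"rz": 0},{"grip": 0.15,"x": 0,"y": 0,"z": 0,"rx": 0,"ry": 0.1,"rz": 0},{"grip": 0.15,"x": 0,"y": 0,"z": 0,"rx": 0,"ry": 0.1,"rz": 0},{"grip": 0.15,"x": 0,"y": 0,"z": 0,"rx": 0,"ry": 0,"rz": 0}]}}

```text
time_s: 27.75
position: [0.6677, -0.1236, 0.1643]
tool_rot: [[1.0, -0.023, -0.003], [-0.023, -1.0, 0.002], [-0.003, -0.002, -1.0]]
ft_force: [0.6, 0.0, -0.1]
grip_width: 0.0368
```

```bash
python3 - <<'E'
from h import *
plan(pick('largest',.12))
im=shot('wrist','w5.png'); check('small','wrist',im);check('medium','wrist',im);check('large','wrist',im)
E
```

```text
t 27.75 pos [ 0.6677 -0.1236  0.1643] shift in tool axes [-0.3167 -0.3985  0.0128] rotvec [-0.0015  0.0028  0.0003] if rotated first [-0.3169 -0.3984  0.0113] F [ 0.6  0.  -0.1] w 0.0368
small wrist N 167 gap to lip mm -1.6 off-centre mm -3.9 lean vs slope [-0.     0.108] top h 0.051
medium wrist N 529 gap to lip mm -1.1 off-centre mm -0.3 lean vs slope [0.001 0.002] top h 0.0568
large wrist N 1435 gap to lip mm -1.0 off-centre mm 0.3 lean vs slope [ 0.003 -0.001] top h 0.0625
```

View pics/w5.png

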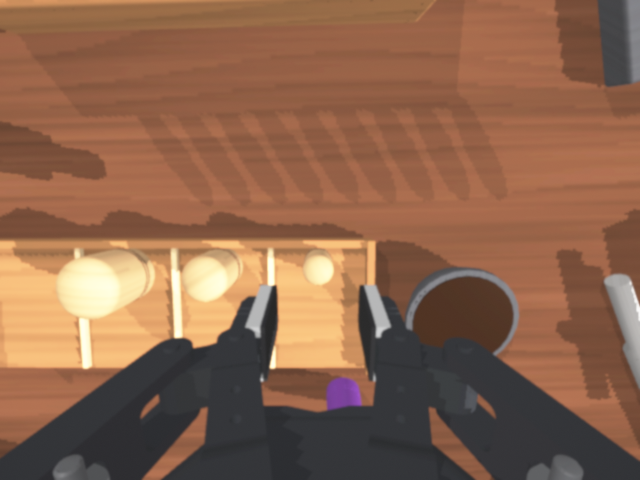

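```bash
sed -i "s/m=(abs(v)<.042)/m=(abs(v)<r+.006)/" h.py; python3 - <<'E'
from h import *
check('small','wrist'); check('small','scene')
E
```

```text
small wrist N 150 gap to lip mm -1.7 off-centre mm -0.2 lean vs slope [-0.002 -0.   ] top h 0.0509
small scene N 191 gap to lip mm -0.8 off-centre mm -1.1 lean vs slope [0.02  0.044] top h 0.0514
```

Emit:
{"api": "play_rows", "payload": {"commands": [{"grip": 0.15,"x": -0.02,"y": -0.025,"z": 0,"rx": 0,"ry": 0,"rz": 0},{"grip": 0.15,"x": -0.035,"y": -0.045,"z": 0,"rx": 0,"ry": 0,"rz": 0},{"grip": 0.15,"x": -0.035,"y": -0.045,"z": 0,"rx": 0,"ry": 0,"rz": 0},{"grip": 0,"x": -0.035,"y": -0.045,"z": 0,"rx": 0,"ry": 0,"rz": 0},{"grip": -0.5,"x": -0.035,"y": -0.045,"z": 0,"rx": 0,"ry": 0,"rz": 0},{"grip": -1,"x": -0.035,"y": -0.045,"z": 0,"rx": 0,"ry": 0,"rz": 0},{"grip": -1,"x": -0.035,"y": -0.045,"z": 0,"rx": 0,"ry": 0,"rz": 0},{"grip": -1,"x": -0.035,"y": -0.045,"z": 0,"rx": 0,"ry": 0,"rz": 0},{"grip": -1,"x": -0.035,"y": -0.045,"z": 0,"rx": 0,"ry": 0,"rz": 0},{"grip": -1,"x": -0.017,"y": -0.013,"z": 0.011,"rx": 0,"ry": 0,"rz": 0},{"grip": -1,"x": 0,"y": 0,"z": 0,"rx": 0,"ry": 0,"rz": 0},{"grip": -1,"x": 0,"y": 0,"z": 0,"rx": 0,"ry": 0,"rz": 0}]}}

```text
time_s: 29.4
position: [0.3613, 0.2813, 0.1538]
tool_rot: [[1.0, -0.023, -0.003], [-0.023, -1.0, 0.002], [-0.003, -0.002, -1.0]]
ft_force: [0.2, 0.6, -0.1]
grip_width: 0.0854
```

```bash
python3 - <<'E'
from h import *
plan(pick('largest',0)); refine('largest'); shot('wrist','w6.png')
E
```

```text
t 29.4 pos [0.3613 0.2813 0.1538] shift in tool axes [-0.001  -0.0005  0.1208] rotvec [-0.0016  0.0027  0.0004] if rotated first [-0.0013 -0.0007  0.1208] F [ 0.2  0.6 -0.1] w 0.0854
largest refined [0.3607 0.2816] expected (0.36, 0.282) top 0.06956334373959103 637
```

View pics/w6.png

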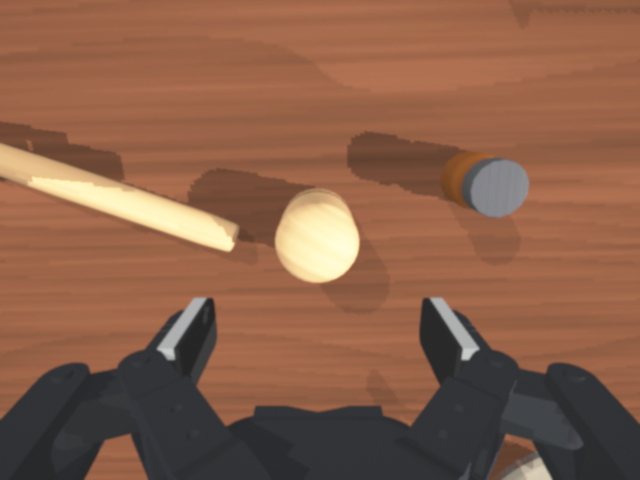

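```bash
python3 - <<'E'
from h import *
W=cloud(shot('wrist'))
H_=W[195:262,190:245].reshape(-1,3); m=(H_[:,2]>.008); P=H_[m]
i=np.argsort(P[:,1])[:8]; print(np.round(P[i],3), 'x range near end', P[P[:,1]<P[:,1].min()+.012].min(0),P[P[:,1]<P[:,1].min()+.012].max(0))
E
```

```text
[[0.362 0.345 0.014]
 [0.362 0.345 0.017]
 [0.36  0.345 0.017]
 [0.361 0.345 0.013]
 [0.361 0.345 0.013]
 [0.361 0.345 0.009]
 [0.362 0.346 0.016]
 [0.363 0.346 0.012]] x range near end [0.34335037 0.34506172 0.00803668] [0.36945866 0.35702004 0.02623173]
```

The mallet handle's end (238,237) lies 63 mm from the punch axis, so I narrow the opening to keep clear of it and descend.

Emit:
{"api": "play_rows", "payload": {"commands": [{"grip": -0.76,"x": 0,"y": 0,"z": 0.02,"rx": 0,"ry": 0,"rz": 0},{"grip": -0.76,"x": 0,"y": 0,"z": 0.025,"rx": 0,"ry": 0,"rz": 0},{"grip": -0.76,"x": 0,"y": 0,"z": 0.025,"rx": 0,"ry": 0,"rz": 0},{"grip": -0.76,"x": 0,"y": 0,"z": 0.025,"rx": 0,"ry": 0,"rz": 0},{"grip": -0.76,"x": 0,"y": 0,"z": 0.024,"rx": 0,"ry": 0,"rz": 0},{"grip": 1,"x": 0,"y": 0,"z": 0,"rx": 0,"ry": 0,"rz": 0},{"grip": 1,"x": 0,"y": 0,"z": 0,"rx": 0,"ry": 0,"rz": 0},{"grip": 1,"x": 0,"y": 0,"z": 0,"rx": 0,"ry": 0,"rz": 0},{"grip": 1,"x": 0,"y": 0,"z": 0,"rx": 0,"ry": 0,"rz": 0},{"grip": 1,"x": 0,"y": 0,"z": 0,"rx": 0,"ry": 0,"rz": 0}], "squeeze": 30}}

```text
time_s: 30.8
position: [0.36, 0.2817, 0.0348]
tool_rot: [[1.0, -0.022, -0.002], [-0.022, -1.0, 0.002], [-0.003, -0.002, -1.0]]
ft_force: [0.5, -0.3, -2.6]
grip_width: 0.0567
```

Emit:
{"api": "play_rows", "payload": {"commands": [{"grip": 1,"x": 0,"y": 0,"z": -0.02,"rx": 0,"ry": 0,"rz": 0},{"grip": 1,"x": 0,"y": 0,"z": -0.04,"rx": 0,"ry": 0,"rz": 0},{"grip": 1,"x": 0,"y": 0,"z": -0.04,"rx": 0,"ry": 0,"rz": 0},{"grip": 1,"x": 0,"y": 0,"z": -0.03,"rx": 0,"ry": 0,"rz": 0},{"grip": 1,"x": 0,"y": 0,"z": 0,"rx": 0,"ry": 0,"rz": 0}]}}

```text
time_s: 31.42
position: [0.3609, 0.2817, 0.1662]
tool_rot: [[1.0, -0.022, 0.001], [-0.022, -1.0, 0.004], [0.001, -0.004, -1.0]]
ft_force: [-0.7, 0.1, -2.0]
grip_width: 0.057
```

```bash
python3 - <<'E'
from h import *
plan(place('largest',.02,.08),.2)
E
```

```text
t 31.43 pos [0.3609 0.2817 0.1662] shift in tool axes [0.2692 0.1585 0.0294] rotvec [-0.0035 -0.201   0.0011] if rotated first [ 0.2699  0.1582 -0.0244] F [-0.7  0.1 -2. ] w 0.057
```

Emit:
{"api": "play_rows", "payload": {"commands": [{"grip": 1,"x": 0.02,"y": 0.01,"z": 0,"rx": 0,"ry": 0,"rz": 0},{"grip": 1,"x": 0.035,"y": 0.02,"z": 0,"rx": 0,"ry": 0,"rz": 0},{"grip": 1,"x": 0.04,"y": 0.025,"z": 0,"rx": 0,"ry": 0,"rz": 0},{"grip": 1,"x": 0.04,"y": 0.025,"z": 0,"rx": 0,"ry": 0,"rz": 0},{"grip": 1,"x": 0.04,"y": 0.025,"z": 0,"rx": 0,"ry": 0,"rz": 0},{"grip": 1,"x": 0.04,"y": 0.025,"z": 0,"rx": 0,"ry": 0,"rz": 0},{"grip": 1,"x": 0.034,"y": 0.02,"z": 0.009,"rx": 0,"ry": 0,"rz": 0},{"grip": 1,"x": 0.02,"y": 0.0085,"z": 0.02,"rx": 0,"ry": 0,"rz": 0},{"grip": 1,"x": 0,"y": 0,"z": 0,"rx": -0.001,"ry": -0.1,"rz": 0},{"grip": 1,"x": 0,"y": 0,"z": 0,"rx": -0.001,"ry": -0.1,"rz": 0},{"grip": 1,"x": 0,"y": 0,"z": 0,"rx": 0,"ry": 0,"rz": 0},{"grip": 1,"x": 0,"y": 0,"z": 0,"rx": 0,"ry": 0,"rz": 0}]}}

```text
time_s: 32.92
position: [0.6251, 0.1171, 0.1335]
tool_rot: [[0.979, -0.022, -0.201], [-0.022, -1.0, 0.004], [-0.202, 0.0, -0.979]]
ft_force: [0.0, 1.1, -1.9]
grip_width: 0.057
```

```bash
python3 - <<'E'
from h import *
plan(place('largest',.02,.0015),.2)
E
```

```text
t 32.92 pos [0.6251 0.1171 0.1335] shift in tool axes [ 0.001  -0.0004  0.0753] rotvec [0.0004 0.0029 0.0009] if rotated first [ 0.0007 -0.0003  0.0753] F [ 0.   1.1 -1.9] w 0.057
```

Emit:
{"api": "play_rows", "payload": {"commands": [{"grip": 1,"x": 0,"y": 0,"z": 0.025,"rx": 0,"ry": 0,"rz": 0},{"grip": 1,"x": 0,"y": 0,"z": 0.025,"rx": 0,"ry": 0,"rz": 0},{"grip": 1,"x": 0,"y": 0,"z": 0.014,"rx": 0,"ry": 0,"rz": 0},{"grip": 1,"x": 0,"y": 0,"z": 0.007,"rx": 0,"ry": 0,"rz": 0},{"grip": 1,"x": 0,"y": 0,"z": 0,"rx": 0,"ry": 0,"rz": 0},{"grip": 1,"x": 0,"y": 0,"z": 0,"rx": 0,"ry": 0,"rz": 0}]}}

```text
time_s: 33.67
position: [0.6117, 0.1173, 0.0657]
tool_rot: [[0.98, -0.022, -0.2], [-0.022, -1.0, 0.004], [-0.2, 0.0, -0.98]]
ft_force: [0.2, 0.3, -2.2]
grip_width: 0.0572
```

Emit:
{"api": "play_rows", "payload": {"commands": [{"grip": 1,"x": 0,"y": 0,"z": 0.001,"rx": 0,"ry": 0,"rz": 0},{"grip": 1,"x": 0,"y": 0,"z": 0.001,"rx": 0,"ry": 0,"rz": 0}]}}

```text
time_s: 33.92
position: [0.6109, 0.1173, 0.0632]
tool_rot: [[0.979, -0.022, -0.201], [-0.022, -1.0, 0.004], [-0.201, 0.0, -0.98]]
ft_force: [0.2, 0.3, -2.7]
grip_width: 0.057
```

Emit:
{"api": "play_rows", "payload": {"commands": [{"grip": 1,"x": 0,"y": 0,"z": 0.001,"rx": 0,"ry": 0,"rz": 0},{"grip": 1,"x": 0,"y": 0,"z": 0,"rx": 0,"ry": 0,"rz": 0}]}}

```text
time_s: 34.17
position: [0.6106, 0.1173, 0.0619]
tool_rot: [[0.979, -0.022, -0.202], [-0.022, -1.0, 0.004], [-0.202, 0.0, -0.979]]
ft_force: [-0.1, -1.0, -1.5]
grip_width: 0.057
```

Emit:
{"api": "play_rows", "payload": {"commands": [{"grip": 1,"x": 0,"y": 0,"z": 0.001,"rx": 0,"ry": 0,"rz": 0},{"grip": 1,"x": 0,"y": 0,"z": 0,"rx": 0,"ry": 0,"rz": 0}]}}

```text
time_s: 34.42
position: [0.6104, 0.1173, 0.0609]
tool_rot: [[0.979, -0.022, -0.202], [-0.022, -1.0, 0.004], [-0.202, 0.0, -0.979]]
ft_force: [-0.8, -0.4, -2.2]
grip_width: 0.0571
```

Emit:
{"api": "play_rows", "payload": {"commands": [{"grip": 1,"x": 0,"y": 0,"z": 0.001,"rx": 0,"ry": 0,"rz": 0},{"grip": 1,"x": 0,"y": 0,"z": 0,"rx": 0,"ry": 0,"rz": 0}]}}

```text
time_s: 34.67
position: [0.6102, 0.1173, 0.0599]
tool_rot: [[0.979, -0.022, -0.202], [-0.022, -1.0, 0.004], [-0.202, 0.0, -0.979]]
ft_force: [0.3, -1.2, -2.7]
grip_width: 0.0571
```

Emit:
{"api": "play_rows", "payload": {"commands": [{"grip": 1,"x": 0,"y": 0,"z": 0.001,"rx": 0,"ry": 0,"rz": 0},{"grip": 1,"x": 0,"y": 0,"z": 0,"rx": 0,"ry": 0,"rz": 0}]}}

```text
time_s: 34.92
position: [0.6103, 0.1173, 0.0596]
tool_rot: [[0.979, -0.022, -0.201], [-0.022, -1.0, 0.004], [-0.201, 0.0, -0.98]]
ft_force: [0.7, -0.2, 2.7]
grip_width: 0.0571
```

Contact. I slide down the slope.

Emit:
{"api": "play_rows", "payload": {"commands": [{"grip": 1,"x": 0.003,"y": 0,"z": 0.0002,"rx": 0,"ry": 0,"rz": 0},{"grip": 1,"x": 0.004,"y": 0,"z": 0,"rx": 0,"ry": 0,"rz": 0},{"grip": 1,"x": 0.004,"y": 0,"z": 0.0,"rx": 0,"ry": 0,"rz": 0},{"grip": 1,"x": 0.004,"y": 0,"z": 0.0,"rx": 0,"ry": 0,"rz": 0},{"grip": 1,"x": 0.002,"y": 0,"z": 0.0,"rx": 0,"ry": 0,"rz": 0}]}}

```text
time_s: 35.55
position: [0.6267, 0.117, 0.0562]
tool_rot: [[0.979, -0.022, -0.202], [-0.022, -1.0, 0.004], [-0.202, 0.0, -0.979]]
ft_force: [-2.8, -0.0, 7.5]
grip_width: 0.0574
```

Emit:
{"api": "play_rows", "payload": {"commands": [{"grip": 1,"x": 0.001,"y": 0,"z": 0,"rx": 0,"ry": 0,"rz": 0},{"grip": 1,"x": 0.001,"y": 0,"z": 0,"rx": 0,"ry": 0,"rz": 0}]}}

```text
time_s: 35.8
position: [0.6285, 0.117, 0.0558]
tool_rot: [[0.979, -0.022, -0.202], [-0.022, -1.0, 0.004], [-0.202, 0.0, -0.979]]
ft_force: [-2.6, -0.0, 6.9]
grip_width: 0.0571
```

Emit:
{"api": "play_rows", "payload": {"commands": [{"grip": 1,"x": 0.001,"y": 0,"z": 0,"rx": 0,"ry": 0,"rz": 0}]}}

```text
time_s: 35.92
position: [0.6295, 0.117, 0.0556]
tool_rot: [[0.979, -0.022, -0.202], [-0.022, -1.0, 0.004], [-0.202, 0.0, -0.979]]
ft_force: [-2.3, -0.3, 7.0]
grip_width: 0.057
```

Emit:
{"api": "play_rows", "payload": {"commands": [{"grip": 1,"x": 0.001,"y": 0,"z": 0,"rx": 0,"ry": 0,"rz": 0}]}}

```text
time_s: 36.05
position: [0.6305, 0.1169, 0.0555]
tool_rot: [[0.979, -0.022, -0.202], [-0.022, -1.0, 0.004], [-0.202, 0.0, -0.979]]
ft_force: [-2.6, 0.5, 7.5]
grip_width: 0.0572
```

Emit:
{"api": "play_rows", "payload": {"commands": [{"grip": 1,"x": 0.001,"y": 0,"z": 0,"rx": 0,"ry": 0,"rz": 0}]}}

```text
time_s: 36.17
position: [0.6309, 0.117, 0.0555]
tool_rot: [[0.979, -0.022, -0.203], [-0.022, -1.0, 0.004], [-0.203, 0.0, -0.979]]
ft_force: [-8.2, -1.0, 10.9]
grip_width: 0.0567
```

Emit:
{"api": "play_rows", "payload": {"commands": [{"grip": -0.45,"x": 0,"y": 0,"z": -0.0005,"rx": 0,"ry": 0,"rz": 0},{"grip": -0.55,"x": 0,"y": 0,"z": 0,"rx": 0,"ry": 0,"rz": 0},{"grip": -0.6,"x": 0,"y": 0,"z": 0,"rx": 0,"ry": 0,"rz": 0},{"grip": -0.6,"x": 0,"y": 0,"z": 0,"rx": 0,"ry": 0,"rz": 0},{"grip": -0.6,"x": 0,"y": 0,"z": -0.01,"rx": 0,"ry": 0,"rz": 0},{"grip": -0.6,"x": 0,"y": 0,"z": -0.03,"rx": 0,"ry": 0,"rz": 0},{"grip": -0.6,"x": 0,"y": 0,"z": -0.04,"rx": 0,"ry": 0,"rz": 0},{"grip": -0.6,"x": 0,"y": 0,"z": -0.05,"rx": 0,"ry": 0,"rz": 0},{"grip": -0.6,"x": -0.03,"y": 0,"z": -0.04,"rx": 0,"ry": 0,"rz": 0},{"grip": -0.6,"x": -0.04,"y": 0,"z": -0.03,"rx": 0,"ry": 0,"rz": 0},{"grip": -0.6,"x": -0.04,"y": 0.04,"z": 0,"rx": 0,"ry": 0,"rz": 0},{"grip": -0.6,"x": 0,"y": 0,"z": 0,"rx": 0,"ry": 0,"rz": 0}]}}

```text
time_s: 37.67
position: [0.5615, 0.077, 0.2753]
tool_rot: [[0.98, -0.024, -0.2], [-0.024, -1.0, 0.004], [-0.2, 0.001, -0.98]]
ft_force: [1.3, 0.5, -0.3]
grip_width: 0.0681
```

```bash
python3 - <<'E'
from h import *
im=shot('wrist','w7.png')
for n in PK: check(n,'wrist',im)
im=shot('scene','s7.png')
for n in PK: check(n,'scene',im)
for c in ['top','scene']:
  for t in ['clay_pot','glass_jar']: print(t,[(round(d['conf'],2),np.round(d['point'],3).tolist()) for d in finder.boxes_of(c,t)][:1])
print(env.observe()['time_s'])
E
```

```text
small wrist N 525 gap to lip mm -1.9 off-centre mm -0.5 lean vs slope [ 0.005 -0.004] top h 0.0512
medium wrist N 474 gap to lip mm -1.4 off-centre mm -0.4 lean vs slope [ 0.001 -0.001] top h 0.057
large wrist N 180 gap to lip mm -1.2 off-centre mm 0.0 lean vs slope [0.003 0.   ] top h 0.0626
largest wrist N 171 gap to lip mm -1.0 off-centre mm -0.7 lean vs slope [0.002 0.002] top h 0.0685
small scene N 193 gap to lip mm -0.6 off-centre mm -0.6 lean vs slope [0.021 0.029] top h 0.051
medium scene N 342 gap to lip mm -0.4 off-centre mm 0.4 lean vs slope [-0.006 -0.008] top h 0.0576
large scene N 471 gap to lip mm -1.1 off-centre mm -0.1 lean vs slope [-0.     0.005] top h 0.063
largest scene N 769 gap to lip mm -1.0 off-centre mm -0.7 lean vs slope [-0.002 -0.   ] top h 0.0692
clay_pot [(0.7, [0.39, -0.174, 0.022])]
glass_jar [(0.83, [0.396, 0.157, 0.058])]
clay_pot [(0.63, [0.402, -0.157, 0.033])]
glass_jar [(0.6, [0.408, 0.171, 0.04])]
37.975
```

View pics/s7.png

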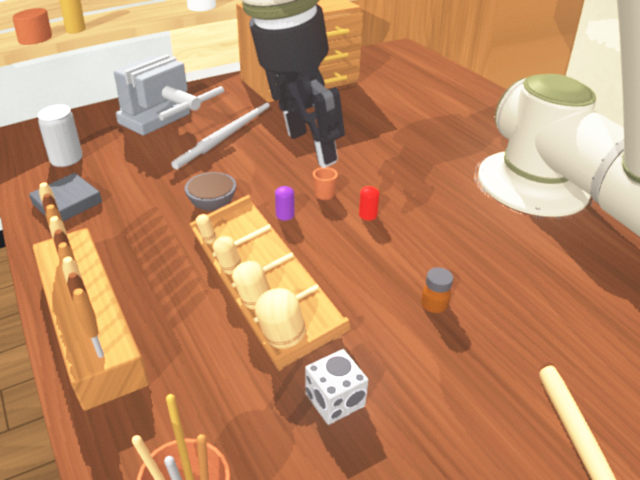

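View pics/w7.png

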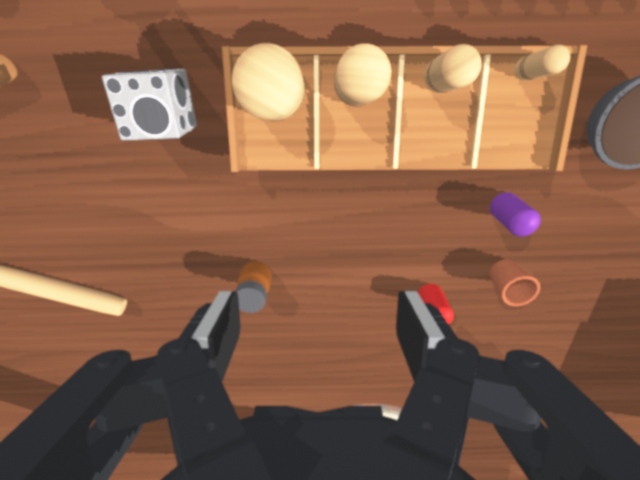

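All four punches stand in size order from the block: scene pixels (280,315), (250,283), (227,254), (205,229). The pot (325,183) and jar (437,290) are untouched, so I hand in.

```bash
python3 -c "
from rig import order
print(order.close_job())"
```

```text
the job is handed in; nothing more can be done
None
```

All four punches are back in the sloped tray, and I handed the job in at about 38 s of the 102 s allowed. The hand-in reports no verdict.

I gripped each punch, tilted it 0.2 rad to match the slope and lowered it until I felt the floor. I then slid it down until the force showed it had met the stop lip, and let go. From the doming block outwards they stand largest, large, medium, small.

- **Position:** The last wrist and scene pictures show each punch in its own bay, dome up, within 1 mm of the bay's centre line. All are at the lip. The gaps read -0.4 to -1.9 mm, which I take to mean the lip sits 1–2 mm beyond my estimate.
- **Lean:** The wrist camera puts every punch within 0.005 rad of the slope.
- **Disagreement:** For the small punch, the scene camera gave a lean of 0.02–0.03 rad against 0.005 from the wrist camera. An earlier wrist reading of 0.108 rad was probably tray-cheek points in the fit, because tightening the fit brought it to 0.002 rad. Both current readings are inside the 0.08 limit.
- **Pot and jar:** The detector finds both within about 3 mm of where they began, and both are upright in the pictures.

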